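Pull the strainer of a coolant pump unit

ROBOT

A 6-joint arm with a two-finger parallel gripper is mounted at the origin on the work surface. World frame = base frame: x ahead of the robot, y to its left, z up, the work surface at z = 0. Lengths are in m, angles in rad, forces in N, time in s.
With the tool pointing down it reaches from about 0.3 to 0.875 m from the base axis. Payload 6.4 kg.
Tool frame: the origin (TCP) lies at the very end of the fingers, on their centre line; the grasp point (between the pads) lies 19 mm behind it (ctrl.tcp_to_grasp is the distance from the TCP to the grasp point, in m); z points along the fingers, y is the direction in which the jaws open and shut (so a half turn about z gives the same grasp; the last joint's range is limited). The gripper opens to 85 mm and grips with 20 to 120 N. Pads are 22 mm wide; open, the fingers measure 114 mm over their backs; the gripper's body (76 mm by 85 mm) begins 54 mm behind the grasp point. The pads swing forward as they close: fully open they stand 13 mm farther back than shut.
Start: joints at [-1.446, 0.181, 1.607, -0, 1.354, -0.206], TCP at [0.187, -0.544, 0.231] pointing down, gripper open.
Joint ranges: [-2.99, 2.99], [-0.89, 2.07], [0.3, 2.58], [-1.14, 4.28], [0, 2.63], [-3.12, 3.12]. Speed limits (rad/s): [2.57, 2.57, 3.01, 3.14, 3.14, 3.14].

INTERFACE

Orientations are given as a unit quaternion [w, x, y, z].
In Python, from bench import ctrl gives the robot as it stands. The module is installed in compiled form; this text tells all that it offers.
- The arm moves only by the tool drive_tool, never from a script. Its argument "deltas" is a list of rows, each an object with "slide": the shift along the tool's x, y, z as a fraction of full scale, a list of three; "delta_rot": the turn, a rotation vector about the tool's x, y, z as a fraction of full scale, a list of three; "hand": the opening, from 0 (shut) to 1 (fully open). In form: [{"slide": [tx, ty, tz], "delta_rot": [wx, wy, wz], "hand": hand}, ...]. A call has exactly 5 rows; each row shifts and turns the commanded pose from where the row before left it, along the tool's axes as they then stand; what a row does not reach is not made up. Full scale, the value 1, is 50 mm for a shift and 180 degrees for a turn. A row lasts 1/8 s, in which the tool goes at most 62.5 mm and 10.7 degrees, less where a joint would pass 70% of its speed; a pose out of reach is approached as far as the arm can. A call with a number of a shift or a turn outside -1 to 1 is refused whole. A call with a gripper value outside its range is refused whole. The fingers move at their own pace and stop on an object; the grip force is fixed at half the most. Time passes only in rows, so rows that do not move let the fingers close, or fill a call up. It gives the time, the measured TCP pose, the force and the opening at its end, in the units of the state.
- ctrl.get_obs(): the state, without advancing time (a new reading comes with each control period).
- ctrl.camera(name): name is "side" or "top"; returns a dict with "frame" (400x640x3 uint8, red, green, blue), "mtx" (3x3 intrinsics, pixels), "R" (3x3) and "t" (3): a world point X has camera coordinates R X + t. Camera axes: x right, y down, z forward; pixel columns grow to the right and rows downward; lengths in m; the calibration is good to about 2 mm. A picture is of the moment at which its call begins. There is no depth.
- ctrl.hand_in(): hands the job in, once; it reports no verdict.
The state is a dict: "time_s": time; "q": joint angles; "dq": joint speeds; "joint_efforts": joint torques, N m; "eef_pos": TCP position; "eef_rot": TCP orientation; "wrist_force": force on the tool from outside, world axes, zero at the start; "torque": the same for the moment, N m; "opening": opening from 0.0 (shut) to 1.0 (fully open).
Only numpy, scipy, OpenCV 4.12 (cv2) and the standard library are available. Lean on these libraries where they do the work, as an engineer would, in place of code of your own. Each camera call takes 0.05 s, during which the arm holds its last target.

TASK

Take the strainer out of the coolant pump unit for cleaning. First switch the pump off at its locking toggle: lift the brass sleeve, bring the lever all the way over to the black dot and let the sleeve drop home. Then press the blue filler cap firmly down, turn it about 60 degrees anticlockwise and lift it off, set it down upright in the green tray, lift the strainer out by its yellow knob and set it down in the white dish, letting neither part fall and leaving everything else where it is.

Things in the scene. Friction and masses are not known exactly. Their poses are not given: they have to be found in the camera images.
- pump_unit: White desktop pump unit, grey side cheeks, fixed: 230 deep (x), 300 wide (y), 130 mm high. Origin: centre of underside; x to its back, y to its left as the robot sees it, z up. Its front (-x) faces the robot. The front top panel slopes 30 degrees, outward normal (-0.5, 0, 0.866), height 55 to 130: toggle at y = +70, filler cap at y = -70 mm. Two hoses behind the filler, 170 mm high, x = 50 to 145.
- neck (a point): Centre of the filler neck's mouth, 24 mm above the sloped panel. z = the neck's axis, out of the panel (tilted 30 degrees from vertical to the unit's front), x up the slope, y to the unit's left. Outer radius 20, bore radius 16, three bayonet lips outside. On the panel a red dot (locked) up the slope of it, a green dot (free) 60 degrees anticlockwise from there.
- cap: Blue ribbed cap, a cup upside down: diameter 56, height 43, about 80 g. Origin: centre of its lower rim, z out of its crown, x along its white bar (to the red dot when locked). Locked, the rim is 12 mm and the crown 55 mm above the panel. A spring holds it locked: it turns only while pressed in along its axis 4.5 mm or more (gives from 9 N; 16 N at 4.5 mm, at most 7 to 8 mm, 21 N).
- cap_top (a point): Centre of the cap's crown, 43 mm above its origin; same axes. To open: press in 5.5 to 6.5 mm, turn anticlockwise seen from outside by 60 degrees (white bar to the green dot; free from 40 to 85 degrees, end stop there) while pressed, then lift straight off along the axis, 40 mm or more before moving aside (the strainer's knob stands inside it).
- strainer: Strainer hanging loose in the neck under the cap: steel basket 27 mm in diameter, 42 long, above it a flange 37 in diameter, 3 thick, that rests on the neck's mouth, above that a yellow knob. About 60 g. Origin: centre of the basket's lower end, z along its axis to the knob. It may turn with the cap. Draw it out along the neck's axis; it is clear after 42 mm.
- strainer_knob (a point): Middle of the yellow knob, 16 mm in diameter, 10 high, on a stem 10 in diameter, 6 high over the flange; 56 mm above the strainer's origin, 14 mm outside the neck's mouth. Same axes as the strainer.
- pump_switch (a joint): Toggle lever, rad: 0 = on (leaning 17 degrees from the panel's normal to the unit's right, -y, towards the filler and the green dot), 0.593 = off, its stop (17 degrees to the unit's left, +y, to the black dot). Locked at either end unless the sleeve is lifted. It stays where it is left, no snap.
- switch_collar (a joint): Brass locking sleeve on the lever, m: 0 = down (home), 0.008 = fully lifted along the lever. Sprung down: 2 N at the bottom, 5 N at the top. The lever passes the ridge in the middle only while the sleeve is lifted 5.5 mm or more; let go near the off stop, the sleeve drops home.
- collar_grip (a point): Middle of the sleeve's grip, 16 mm in diameter, 18 long, 37 mm from the pivot when down. z along the lever to its red head (10 mm wide and high, starting 10 mm above the sleeve), x up the slope, along the pivot axis. Sleeve's lower end 17 mm above the panel; under it a bushing 25 wide, 10 high, with a ridge across it 14 mm long (up the slope), 16.5 mm above the panel.
- switch_pivot (a point): The toggle lever's pivot, 9 mm under the panel's surface; the pivot axis runs straight up the panel's slope, (0.866, 0, 0.5) in the unit's frame, so that the lever swings sideways. Axes as the pump unit's.
- tray: Loose green tray, 160 (x) by 120 (y) and 18 mm high, wall 4, floor 4 thick, 0.7 kg. Origin: centre of its underside, z up. It stands left or right of the pump unit.
- dish: Loose white porcelain dish, round: outer diameter 110 at the rim, 104 at the foot, 45 high, wall 4, floor 5 thick, 0.45 kg. Origin: centre of its underside, z up. It stands on the other side.
- wash_bottle: Bystander: white wash bottle with red cap and thin spout, diameter 68, 185 high. Origin under its centre.
- driver: Bystander: hex driver lying on the table, orange handle 22 mm thick, 175 long. Origin under its middle.
- dropper_bottle: Bystander: amber dropper bottle, diameter 34, 87 high. Origin under its centre.
- slide_box: Bystander: blue slide box 100 x 85 x 28. Origin under its centre.
- objective: Bystander: steel microscope objective standing on end, diameter 33, 47 high. Origin under its centre.
- petri_dish: Bystander: clear culture dish, diameter 58, 14 high. Origin under its centre.
- spare_seal: Bystander: black rubber ring, outer diameter 42, 6 high. Origin under its centre.

How it is judged:
On the way, in this order (a step that is already met when the one before it is completed fails the run):
1. the pump toggle is at its off end and its sleeve has dropped home (value of joint pump_switch above 0.5 rad and value of joint switch_collar below 0.0015 m), for 0.2 s.
2. the filler cap is pressed in by more than 3.5 mm (z of cap in the frame of neck below -0.0155 m and horizontal distance between cap and neck below 0.03 m), for 0.05 s.
3. the cap stands upright in the tray, let go (x of cap in the frame of tray between -0.055 and 0.055 m and y of cap in the frame of tray between -0.035 and 0.035 m and z of cap in the frame of tray below 0.012 m and angle between cap's own z axis and vertical below 0.15 rad and linear speed of cap below 0.02 m/s and contact force between the fingers and cap below 0.05 N), for 0.2 s.
4. the strainer is in the dish, let go (horizontal distance between strainer and dish below 0.045 m and z of strainer in the frame of dish below 0.03 m and z of strainer_knob in the frame of dish below 0.075 m and linear speed of strainer below 0.02 m/s and contact force between the fingers and strainer below 0.05 N), for 0.2 s.
At the end, for the whole second after the job is handed in: Pump lever within 5 degrees of its off stop, sleeve home within 1.5 mm; cap upright (8 degrees) on the tray floor, within 55 mm (x) and 35 mm (y) of its centre; strainer in the dish, lower end within 45 mm of its centre and 30 mm of its underside, knob below 75 mm; both let go and at rest (all of step 1 and all of step 3 and all of step 4 and angle between each of dish, tray's own z axis and vertical below 0.1 rad); the robot touches nothing.
It fails at once if the cap is lifted off while the pump is still on (value of joint pump_switch below 0.45 rad and z of cap in the frame of neck above 0 m).
It fails at once if the cap is let go more than 25 mm above the tray's floor (horizontal distance between cap and neck above 0.1 m and contact force between the fingers and cap below 0.05 N and z of cap in the frame of tray above 0.03 m).
It fails at once if the strainer is let go more than 30 mm above the dish's floor (horizontal distance between strainer and neck above 0.1 m and contact force between the fingers and strainer below 0.05 N and z of strainer in the frame of dish above 0.035 m).
It fails at once if a bystander is moved by more than 25 mm (distance of any of wash_bottle, driver, dropper_bottle, slide_box, objective, petri_dish, spare_seal from where it was at the start of the episode above 0.025 m).
It fails at once if the tray or the dish is shoved by more than 50 mm (distance of any of tray, dish from where it was at the start of the episode above 0.05 m).
It also fails if it takes over 66 s, if anything falls off the work surface, if the arm or the gripper's body presses on something with over 40 N, if the wrist force passes 120 N, or if a joint passes its speed limit or range.

## Working session

There is one attempt and no reset: what is moved stays moved. The work goes in short steps, Python scripts to look and compute and a tool call to move; the robot and the scene stay as the last step left them, time stands still between calls to the robot, and variables do not carry over. Pictures are saved under pics/ and viewed, and the job is handed in when it is done.

Besides the shell and the picture viewer there is one more tool, called after "Request:" by a JSON object that holds its "api" and its "payload", one argument or row to a line. drive_tool: Moves the arm, as the interface text tells. Its arguments: {"type":"object","properties":{"deltas":{"type":"array","items":{"type":"object","properties":{"slide":{"type":"array","items":{"type":"number"}},"delta_rot":{"type":"array","items":{"type":"number"}},"hand":{"type":"number"}}}}},"required":["deltas"]}

```bash
mkdir -p pics; ls; python3 - <<'E'
from bench import ctrl
import cv2,numpy as np
print(ctrl.get_obs(), ctrl.tcp_to_grasp)
for n in("side","top"):
    c=ctrl.camera(n); cv2.imwrite(f"pics/{n}0.png",c["frame"][:,:,::-1]); print(n,c["mtx"],c["R"],c["t"],-c["R"].T@c["t"])
    np.savez(f"{n}0.npz",**c)
E
```

```text
pics
{'time_s': 0.0, 'q': array([-1.44630789e+00,  1.81560502e-01,  1.60803770e+00, -7.18213547e-06,
        1.35378111e+00, -2.06315025e-01]), 'dq': array([ 0.00053099, -0.00038043,  0.0004211 , -0.00199687, -0.00161736,
       -0.00049734]), 'joint_efforts': array([-3.72823473e-03, -4.44877839e+01, -3.51335406e+01, -6.49549311e-04,
        9.11752169e-03, -5.47944197e-06]), 'eef_pos': array([ 0.18669646, -0.54325089,  0.23035886]), 'eef_rot': array([-8.92727569e-04,  9.86351769e-01,  1.64649290e-01,  3.30357388e-05]), 'wrist_force': array([ 0.32345027, -0.09089539, -0.12918195]), 'torque': array([-0.05257441,  0.02900711, -0.02061069]), 'opening': 0.9977652950870467} 0.0187
side [[499.4120544    0.         327.01407732]
 [  0.         499.4120544  202.41240221]
 [  0.           0.           1.        ]] [[ 0.97870666 -0.20524031  0.00311337]
 [-0.16073797 -0.77575002 -0.61022554]
 [ 0.12765808  0.59673136 -0.79222162]] [-0.50988239  0.15727703  1.52915832] [ 0.32909626 -0.89513748  1.30899419]
top [[440.50777802   0.         318.80497951]
 [  0.         440.50777802 198.93949711]
 [  0.           0.           1.        ]] [[ 0.01584785 -0.99965897  0.02075539]
 [-0.99678198 -0.01742677 -0.07824317]
 [ 0.07857819 -0.01944861 -0.99671822]] [-0.008194    0.53606865  1.3301441 ] [0.42995311 0.02702019 1.36789265]
```

View pics/side0.png

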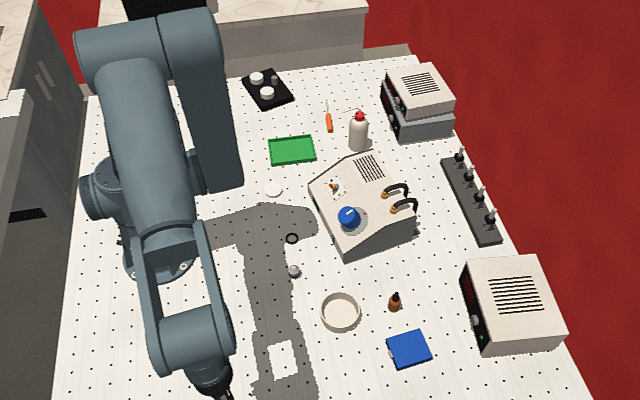

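View pics/top0.png

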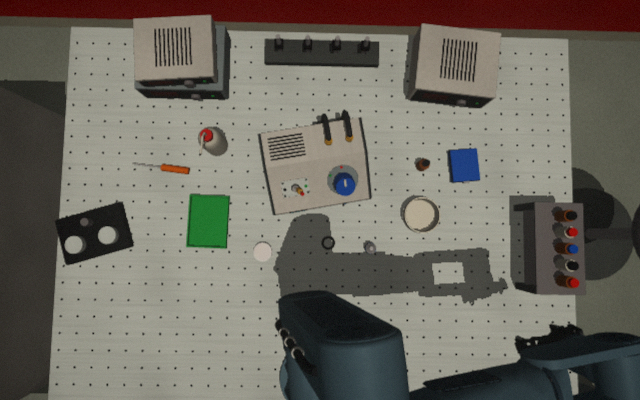

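The top view shows the pump unit at about (317,165) and turned slightly, with the cap at (344,183) and the toggle at (298,189). The green tray is at (208,221) and the dish at (420,213). Next I'll zoom in.

```bash
python3 - <<'E'
import cv2,numpy as np
t=np.load("top0.npz")["frame"][:,:,::-1]; s=np.load("side0.npz")["frame"][:,:,::-1]
cv2.imwrite("pics/tz.png",cv2.resize(t[105:225,250:380],None,fx=6,fy=5,interpolation=2)[:600,:780])
cv2.imwrite("pics/sz.png",cv2.resize(s[145:265,300:430],None,fx=6,fy=5,interpolation=2))
E
```

```text
(no output)
```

View pics/tz.png

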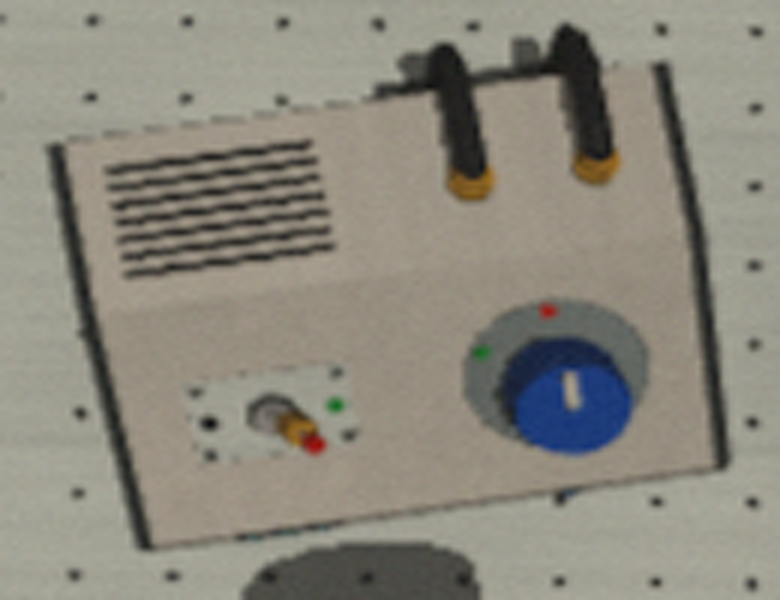

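View pics/sz.png

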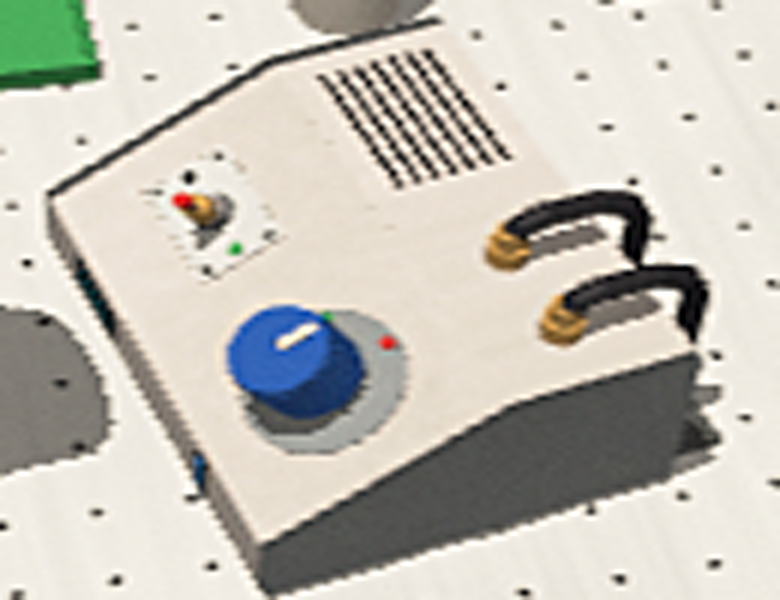

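```bash
cat > h.py <<'E'
import numpy as np,cv2
from scipy.spatial.transform import Rotation as R
C={n:dict(np.load(f"{n}0.npz")) for n in("side","top")}
def proj(n,X):
    c=C[n]; p=(np.atleast_2d(X)@c["R"].T+c["t"])@c["mtx"].T; return p[:,:2]/p[:,2:]
def ray(n,uv):
    c=C[n]; d=c["R"].T@np.linalg.solve(c["mtx"],np.r_[uv,1.]); return -c["R"].T@c["t"],d/np.linalg.norm(d)
def onz(n,uv,z):
    o,d=ray(n,uv); return o+d*(z-o[2])/d[2]
def onplane(n,uv,p,nn):
    o,d=ray(n,uv); return o+d*((p-o)@nn)/(d@nn)
def tri(a,b):
    A=[];y=[]
    for n,uv in(("side",a),("top",b)):
        o,d=ray(n,uv);P=np.eye(3)-np.outer(d,d);A.append(P);y.append(P@o)
    X=np.linalg.lstsq(np.vstack(A),np.hstack(y),rcond=None)[0]; return X
E
cat > m.py <<'E'
from h import *
from scipy.optimize import least_squares
T=lambda x,y:np.array([250+x/6,105+y/5]); S=lambda x,y:np.array([300+x/6,145+y/5])
k=[("top",T(55,145),(.115,.15,.13)),("top",T(660,65),(.115,-.15,.13)),("top",T(145,548),(-.115,.15,.055)),("top",T(725,465),(-.115,-.15,.055)),
("side",S(50,193),(-.115,.15,.055)),("side",S(262,545),(-.115,-.15,.055)),("side",S(270,65),(.015,.15,.13)),("side",S(440,20),(.115,.15,.13)),("side",S(697,355),(.115,-.15,.13)),("side",S(515,405),(.015,-.15,.13))]
def W(p,X): return np.r_[R.from_euler("z",p[2]).apply(X)[:2]+p[:2],X[2]]
f=lambda p:np.concatenate([proj(n,W(p,np.array(X)))[0]-uv for n,uv,X in k])
s=least_squares(f,[.55,0,0]); p=s.x; print("pose",p,np.degrees(p[2]));print(s.fun.reshape(-1,2).round(1))
Ru=R.from_euler("z",p[2]); o=np.r_[p[:2],0]
nn=Ru.apply([-.5,0,.8660254]); q=W(p,np.array([-.115,0,.055]))
def U(X): return Ru.inv().apply(X-o)*1000
for nm,n,uv in [("red","top",T(548,311)),("green","top",T(481,352)),("tgreen","top",T(336,405)),("tblack","top",T(209,424)),
 ("scrUL","top",T(196,392)),("scrUR","top",T(337,372)),("scrLL","top",T(210,456)),("scrLR","top",T(349,435)),
 ("red","side",S(388,343)),("green","side",S(326,317)),("tgreen","side",S(236,249)),("tblack","side",S(189,177)),("scrUL","side",S(218,156)),("scrUR","side",S(270,236)),("scrLL","side",S(152,190)),("scrLR","side",S(207,271))]:
    x=U(onplane(n,uv,q,nn)); print(nm,n,x.round(1),"slope",((x[0]+115)/.866).round(1))
print("cap crown",U(tri(S(278,349),T(572,407))).round(1),"head",U(tri(S(182,201),T(315,443))).round(1))
E
python3 m.py
```

```text
pose [0.62459581 0.01280846 0.1815024 ] 10.399321519034206
[[-2.  -0.3]
 [ 0.9 -0.8]
 [-2.  -0. ]
 [ 0.3  0.2]
 [-1.  -0.3]
 [ 0.2  2.3]
 [-0.4 -1.4]
 [-0.6 -0.9]
 [ 0.9  1.3]
 [ 0.4  1.9]]
red top [-16.1 -72.  112.1] slope 114.2
green top [-33.1 -36.9 102.3] slope 94.5
tgreen top [-51.1  37.   91.9] slope 73.8
tblack top [-52.   99.5  91.4] slope 72.8
scrUL top [-33.8 102.3 101.9] slope 93.8
scrUR top [-33.3  33.5 102.2] slope 94.3
scrLL top [-69.5 102.4  81.2] slope 52.5
scrLR top [-68.5  33.5  81.9] slope 53.7
red side [-14.6 -69.4 113. ] slope 116.0
green side [-31.6 -33.6 103.1] slope 96.3
tgreen side [-49.6  39.2  92.8] slope 75.5
tblack side [-49.7 102.5  92.7] slope 75.4
scrUL side [-32.1 105.  102.8] slope 95.7
scrUR side [-32.6  35.  102.6] slope 95.2
scrLL side [-68.5 108.3  81.8] slope 53.7
scrLR side [-67.1  36.1  82.7] slope 55.4
cap crown [-75.6 -71.1 140.6] head [-75.6  50.6 138.7]
```

```bash
cat >> m.py <<'E'
print("---- refined")
s75=-.115+75*.000866; z75=.0925
def sl(a,y): return (-.115+a*.000866,y/1000,.055+a*.0005)
r=40; dots=[("red",sl(115,-70)),("green",sl(95,-70+34.6)),("tgreen",sl(75,38.5)),("tblack",sl(75,101.5))]
px={"red":(T(548,311),S(388,343)),"green":(T(481,352),S(326,317)),"tgreen":(T(336,405),S(236,249)),"tblack":(T(209,424),S(189,177))}
for nm,X in dots:
    k.append(("top",px[nm][0],X));k.append(("side",px[nm][1],X))
s=least_squares(f,p,loss="soft_l1"); p=s.x; print("pose",p,np.degrees(p[2]));print(s.fun.reshape(-1,2).round(1).tolist())
# colour things
for n in C:
    im=C[n]["frame"]; hsv=cv2.cvtColor(im,cv2.COLOR_RGB2HSV)
    def blobs(lo,hi,amin=15):
        m=cv2.inRange(hsv,lo,hi); c,_=cv2.findContours(m,0,1); return [x for x in c if cv2.contourArea(x)>amin]
    for c in blobs((50,120,40),(75,255,255),200):
        print(n,"green",cv2.minAreaRect(c)); ap=cv2.approxPolyDP(c,4,True)[:,0]
        print([onz(n,a.astype(float),.018)[:2].round(4).tolist() for a in ap])
    for c in blobs((100,120,40),(125,255,255),20):
        b=cv2.boundingRect(c); print(n,"blue",b,onz(n,(b[0]+b[2]/2,b[1]+b[3]/2),.028)[:2])
E
python3 m.py | sed -n '/refined/,$p'; python3 - <<'E'
import cv2
from h import *
t=C["top"]["frame"][:,:,::-1]; s=C["side"]["frame"][:,:,::-1]
a=cv2.resize(t[180:260,380:460],None,fx=5,fy=5,interpolation=2); b=cv2.resize(s[275:355,305:385],None,fx=5,fy=5,interpolation=2)
c=cv2.resize(t[180:260,170:250],None,fx=5,fy=5,interpolation=2); 
cv2.imwrite("pics/d.png",np.hstack([a,b]));cv2.imwrite("pics/e.png",c)
E
```

```text
---- refined
pose [0.62438693 0.01232188 0.18143495] 10.395456807902121
[[-1.8, -0.2], [1.0, -0.8], [-1.9, 0.0], [0.5, 0.2], [-1.0, -0.2], [0.2, 2.5], [-0.5, -1.3], [-0.6, -0.8], [0.9, 1.5], [0.4, 2.1], [-0.5, -0.1], [-0.2, 0.5], [-0.4, 0.0], [-0.1, 0.8], [-0.4, -0.2], [-0.1, 0.4], [-0.6, -0.5], [-0.0, 0.4]]
side green ((291.6615905761719, 149.7117919921875), (27.490053176879883, 45.1339111328125), 82.40535736083984)
[[0.5401, 0.3931], [0.3876, 0.4038], [0.3842, 0.2759], [0.5344, 0.2687]]
side blue (386, 329, 46, 41) [ 0.646876   -0.45396204]
side blue (338, 206, 23, 23) [ 0.59282566 -0.00366857]
top green ((207.60922241210938, 221.0338592529297), (39.82747268676758, 52.14181900024414), 3.1798300743103027)
[[0.5416, 0.3948], [0.3864, 0.3978], [0.3851, 0.2831], [0.5375, 0.2789]]
top blue (567, 245, 11, 8) [ 0.39547089 -0.77820128]
top blue (334, 173, 21, 23) [ 0.58132561 -0.07713843]
top blue (450, 149, 30, 33) [ 0.64717161 -0.44947221]
```

View pics/d.png

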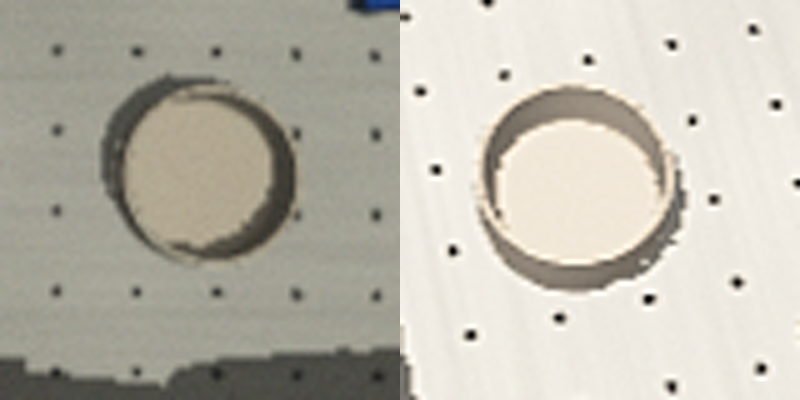

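The dish rim centre is at about (421.8,214.4) in the top view and (340.3,310.2) in the side view. Next I'll work out the goal poses.

```bash
cat > g.py <<'E'
from h import *
o=np.array([.6244,.0123,0]);yaw=.1814
Ru=R.from_euler("z",yaw)
n=Ru.apply([-.5,0,.8660254]); up=Ru.apply([.8660254,0,.5]); left=Ru.apply([0,1,0])
W=lambda X:o+Ru.apply(np.array(X)/1000)
panT=W([-50.05,70,92.5]); panN=W([-50.05,-70,92.5]); piv=panT-.009*n
def frame(zt,yt):
    z=zt/np.linalg.norm(zt); y=yt-(yt@z)*z; y/=np.linalg.norm(y); return R.from_matrix(np.c_[np.cross(y,z),y,z])
def lever(th): return n*np.cos(th-.2967)+left*np.sin(th-.2967)
def plan(P,Rt,rows=5,pos=None,rot=None):
    from bench import ctrl
    ob=ctrl.get_obs(); p0=ob["eef_pos"] if pos is None else pos; w=ob["eef_rot"]; R0=R.from_quat(np.r_[w[1:],w[0]]) if rot is None else rot
    rv=(R0.inv()*Rt).as_rotvec(); d=P-p0; Rc=R0
    print("dist mm",(d*1000).round(1),"rot deg",np.degrees(rv).round(1),"n>=",max(np.linalg.norm(d)/.05,np.degrees(np.linalg.norm(rv))/10.7))
    for i in range(rows):
        s=Rc.inv().apply(d/rows)/.05
        print('{"slide":%s,"delta_rot":%s}'%(s.round(3).tolist(),(rv/rows/np.pi).round(4).tolist()))
        Rc=Rc*R.from_rotvec(rv/rows)
def st():
    from bench import ctrl
    ob=ctrl.get_obs(); w=ob["eef_rot"]; return ob["eef_pos"],R.from_quat(np.r_[w[1:],w[0]]),ob
E
python3 - <<'E'
from g import *
print("panT",panT,"panN",panN,"crown",panN+.055*n)
print("dish",tri((340.3,310.2),(421.8,214.4)),onz("side",(340.3,310.2),.045),onz("top",(421.8,214.4),.045))
print("proj crown",proj("top",panN+.055*n),proj("side",panN+.055*n),"head",proj("top",piv+.066*lever(0)),proj("side",piv+.066*lever(0)))
Rl=frame(-lever(0),up)
print(piv+.108*lever(0)); plan(piv+.128*lever(0),Rl,15)
E
```

```text
panT [0.56254274 0.07212209 0.0925    ] panN [ 0.58779969 -0.06558081  0.0925    ] crown [ 0.56075091 -0.07054199  0.1401314 ]
dish [ 0.49297663 -0.31220572  0.03835016] [ 0.4919149  -0.31524056  0.045     ] [ 0.49286428 -0.310536    0.045     ]
proj crown [[345.22285619 187.31550745]] [[345.58898185 214.95408687]] head [[302.72479697 194.16851434]] [[329.83661163 185.31648104]]
[0.52187211 0.03256017 0.17414983]
dist mm [326.8 568.4 -39.7] rot deg [-12.9  35.1 -83.3] n>= 13.13679992222646
{"slide":[0.658, -0.575, 0.054],"delta_rot":[-0.0048, 0.013, -0.0309]}
{"slide":[0.708, -0.51, 0.074],"delta_rot":[-0.0048, 0.013, -0.0309]}
{"slide":[0.751, -0.44, 0.096],"delta_rot":[-0.0048, 0.013, -0.0309]}
{"slide":[0.786, -0.367, 0.122],"delta_rot":[-0.0048, 0.013, -0.0309]}
{"slide":[0.812, -0.292, 0.149],"delta_rot":[-0.0048, 0.013, -0.0309]}
{"slide":[0.83, -0.215, 0.179],"delta_rot":[-0.0048, 0.013, -0.0309]}
{"slide":[0.839, -0.137, 0.211],"delta_rot":[-0.0048, 0.013, -0.0309]}
{"slide":[0.839, -0.059, 0.243],"delta_rot":[-0.0048, 0.013, -0.0309]}
{"slide":[0.831, 0.018, 0.277],"delta_rot":[-0.0048, 0.013, -0.0309]}
{"slide":[0.813, 0.094, 0.311],"delta_rot":[-0.0048, 0.013, -0.0309]}
{"slide":[0.787, 0.166, 0.346],"delta_rot":[-0.0048, 0.013, -0.0309]}
{"slide":[0.753, 0.235, 0.381],"delta_rot":[-0.0048, 0.013, -0.0309]}
{"slide":[0.711, 0.3, 0.414],"delta_rot":[-0.0048, 0.013, -0.0309]}
{"slide":[0.661, 0.361, 0.447],"delta_rot":[-0.0048, 0.013, -0.0309]}
{"slide":[0.604, 0.415, 0.479],"delta_rot":[-0.0048, 0.013, -0.0309]}
```

Request:
{"api": "drive_tool", "payload": {
  "deltas": [
    {"slide": [0.66,-0.575,0.05],"delta_rot": [-0.005,0.013,-0.031],"hand": 0.6},
    {"slide": [0.71,-0.51,0.07],"delta_rot": [-0.005,0.013,-0.031],"hand": 0.6},
    {"slide": [0.75,-0.44,0.1],"delta_rot": [-0.005,0.013,-0.031],"hand": 0.6},
    {"slide": [0.785,-0.37,0.12],"delta_rot": [-0.005,0.013,-0.031],"hand": 0.6},
    {"slide": [0.81,-0.29,0.15],"delta_rot": [-0.005,0.013,-0.031],"hand": 0.6}
  ]
}}

```text
time_s: 0.72
eef_pos: [0.2961, -0.3528, 0.2175]
eef_rot: [0.022, 0.911, 0.397, 0.107]
wrist_force: [0.9, -1.0, -0.0]
opening: 0.594
```

Request:
{"api": "drive_tool", "payload": {
  "deltas": [
    {"slide": [0.83,-0.215,0.18],"delta_rot": [-0.005,0.013,-0.031],"hand": 0.6},
    {"slide": [0.84,-0.14,0.21],"delta_rot": [-0.005,0.013,-0.031],"hand": 0.6},
    {"slide": [0.84,-0.06,0.24],"delta_rot": [-0.005,0.013,-0.031],"hand": 0.6},
    {"slide": [0.83,0.02,0.28],"delta_rot": [-0.005,0.013,-0.031],"hand": 0.6},
    {"slide": [0.81,0.09,0.31],"delta_rot": [-0.005,0.013,-0.031],"hand": 0.6}
  ]
}}

```text
time_s: 1.35
eef_pos: [0.4041, -0.1632, 0.2037]
eef_rot: [0.042, 0.772, 0.601, 0.205]
wrist_force: [0.1, -0.1, -0.7]
opening: 0.599
```

```bash
python3 - <<'E'
from g import *
Rl=frame(-lever(0),up); plan(piv+.110*lever(0),Rl,5); print(st()[2]["q"])
E
```

```text
dist mm [116.9 195.  -27.9] rot deg [ -4.1  11.8 -27.2] n>= 4.5811090812342
{"slide":[0.798, 0.176, 0.415],"delta_rot":[-0.0045, 0.0132, -0.0302]}
{"slide":[0.76, 0.244, 0.45],"delta_rot":[-0.0045, 0.0132, -0.0302]}
{"slide":[0.714, 0.308, 0.484],"delta_rot":[-0.0045, 0.0132, -0.0302]}
{"slide":[0.661, 0.366, 0.518],"delta_rot":[-0.0045, 0.0132, -0.0302]}
{"slide":[0.602, 0.418, 0.549],"delta_rot":[-0.0045, 0.0132, -0.0302]}
[-0.98691552 -0.27795769  2.16238366  0.4443322   1.2348727  -0.88281201]
```

Request:
{"api": "drive_tool", "payload": {
  "deltas": [
    {"slide": [0.8,0.175,0.415],"delta_rot": [-0.0045,0.013,-0.03],"hand": 0.6},
    {"slide": [0.76,0.245,0.45],"delta_rot": [-0.0045,0.013,-0.03],"hand": 0.6},
    {"slide": [0.715,0.31,0.485],"delta_rot": [-0.0045,0.013,-0.03],"hand": 0.6},
    {"slide": [0.66,0.365,0.52],"delta_rot": [-0.0045,0.013,-0.03],"hand": 0.6},
    {"slide": [0.6,0.42,0.55],"delta_rot": [-0.0045,0.013,-0.03],"hand": 0.6}
  ]
}}

```text
time_s: 1.98
eef_pos: [0.5222, 0.0313, 0.1753]
eef_rot: [0.055, 0.584, 0.758, 0.287]
wrist_force: [-0.0, -0.8, 0.4]
opening: 0.6
```

```bash
python3 - <<'E'
from g import *
Rl=frame(-lever(0),up); plan(piv+.060*lever(0),Rl,5); print(st()[2]["q"])
from bench import ctrl
for n in("side","top"):
    c=ctrl.camera(n); np.savez(f"{n}1.npz",**c); f=c["frame"][:,:,::-1]
    cv2.imwrite(f"pics/{n}1.png",cv2.resize(f[100:240,230:400],None,fx=4,fy=4,interpolation=2))
E
```

```text
dist mm [ 19.7  19.2 -40.9] rot deg [-0.   0.2 -0.2] n>= 0.9867616076200181
{"slide":[0.004, -0.002, 0.197],"delta_rot":[-0.0, 0.0002, -0.0002]}
{"slide":[0.004, -0.003, 0.197],"delta_rot":[-0.0, 0.0002, -0.0002]}
{"slide":[0.004, -0.003, 0.197],"delta_rot":[-0.0, 0.0002, -0.0002]}
{"slide":[0.004, -0.003, 0.197],"delta_rot":[-0.0, 0.0002, -0.0002]}
{"slide":[0.004, -0.003, 0.197],"delta_rot":[-0.0, 0.0002, -0.0002]}
[-0.52029028 -0.08820411  2.13109955  0.67823548  1.00557132 -1.12449086]
```

View pics/side1.png

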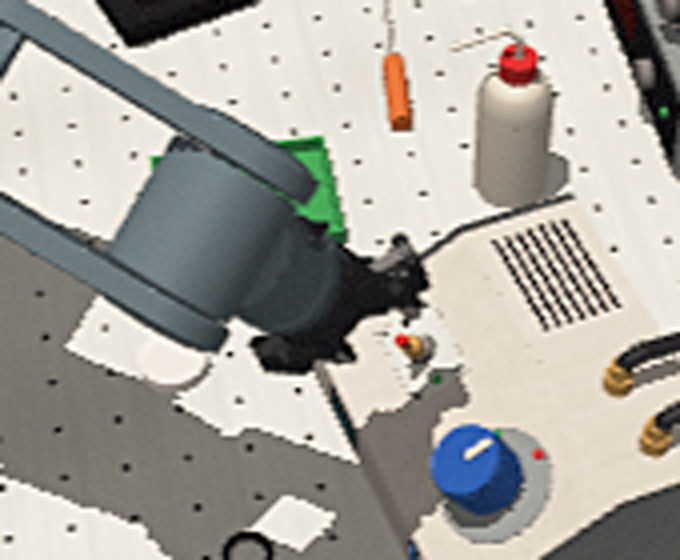

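View pics/top1.png

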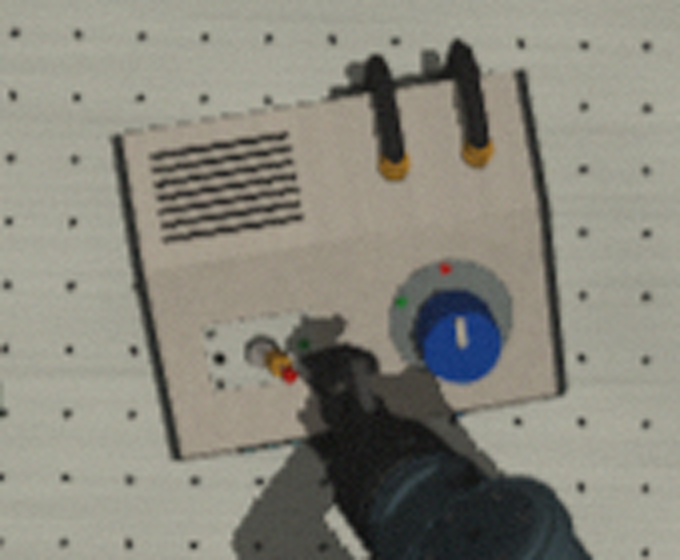

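The hand is on the lever's axis above the head, with the fingers up and down the slope: head at (402,341) in the side crop. I'll descend along the lever.

Request:
{"api": "drive_tool", "payload": {
  "deltas": [
    {"slide": [0.004,-0.003,0.35],"delta_rot": [0,0.0002,-0.0002],"hand": 0.6},
    {"slide": [0.004,-0.003,0.35],"delta_rot": [0,0.0002,-0.0002],"hand": 0.6},
    {"slide": [0.004,-0.003,0.35],"delta_rot": [0,0.0002,-0.0002],"hand": 0.6},
    {"slide": [0.004,-0.003,0.35],"delta_rot": [0,0.0002,-0.0002],"hand": 0.6},
    {"slide": [0.004,-0.003,0.2],"delta_rot": [0,0.0002,-0.0002],"hand": 0.6}
  ]
}}

```text
time_s: 2.7
eef_pos: [0.5539, 0.0603, 0.1084]
eef_rot: [0.053, 0.584, 0.757, 0.287]
wrist_force: [-0.8, -0.1, -0.7]
opening: 0.597
```

```bash
python3 - <<'E'
from g import *
Rl=frame(-lever(0),up); plan(piv+.028*lever(0),Rl,1)
from bench import ctrl
n="side"
c=ctrl.camera(n); f=c["frame"][:,:,::-1]
cv2.imwrite(f"pics/{n}2.png",cv2.resize(f[140:240,280:400],None,fx=6,fy=6,interpolation=2))
E
```

```text
dist mm [ 1.4  2.2 -0.5] rot deg [-0.1  0.  -0.2] n>= 0.05301171190818029
{"slide":[0.029, 0.025, 0.036],"delta_rot":[-0.0006, 0.0002, -0.0013]}
```

View pics/side2.png

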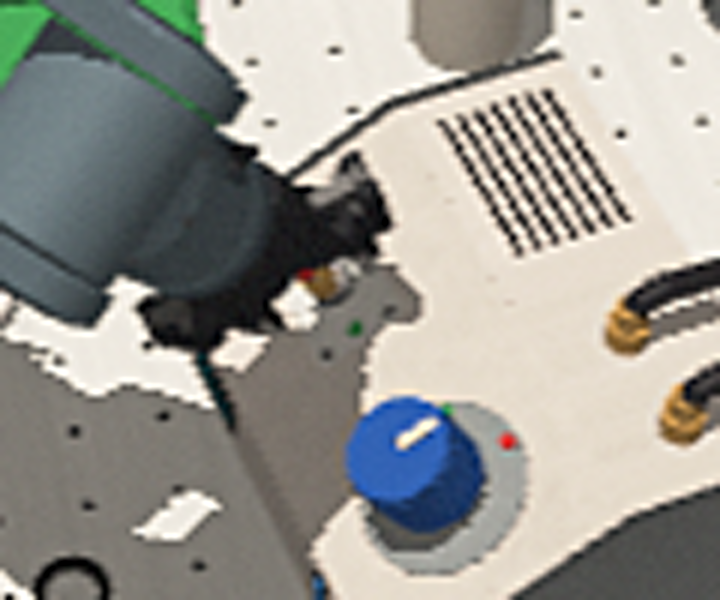

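The sleeve sits between the open fingers, at about (320,280) in the crop. I'll correct slightly and close.

Request:
{"api": "drive_tool", "payload": {
  "deltas": [
    {"slide": [0.03,0.025,0.03],"delta_rot": [0,0,-0.001],"hand": 0.3},
    {"slide": [0,0,0],"delta_rot": [0,0,0],"hand": 0.0},
    {"slide": [0,0,0],"delta_rot": [0,0,0],"hand": 0.0},
    {"slide": [0,0,0],"delta_rot": [0,0,0],"hand": 0.0},
    {"slide": [0,0,0],"delta_rot": [0,0,0],"hand": 0.0}
  ]
}}

```text
time_s: 3.38
eef_pos: [0.555, 0.0621, 0.1094]
eef_rot: [0.054, 0.582, 0.759, 0.287]
wrist_force: [-5.7, -3.1, 3.3]
opening: 0.16
```

```bash
python3 - <<'E'
from g import *
Rl=frame(-lever(0),up); plan(piv+.028*lever(0),Rl,1)
print(st()[2]["torque"])
E
```

```text
dist mm [ 0.3  0.4 -1.5] rot deg [-0.1  0.1  0. ] n>= 0.03052937683229021
{"slide":[-0.002, -0.009, 0.029],"delta_rot":[-0.0004, 0.0004, 0.0002]}
[-0.26464939  0.76646625  0.16988436]
```

Request:
{"api": "drive_tool", "payload": {
  "deltas": [
    {"slide": [0,0,-0.05],"delta_rot": [0,0,0],"hand": 0.0},
    {"slide": [0,0,-0.05],"delta_rot": [0,0,0],"hand": 0.0},
    {"slide": [0,0,-0.05],"delta_rot": [0,0,0],"hand": 0.0},
    {"slide": [0,0,0],"delta_rot": [0,0,0],"hand": 0.0},
    {"slide": [0,0,0],"delta_rot": [0,0,0],"hand": 0.0}
  ]
}}

```text
time_s: 4.0
eef_pos: [0.5521, 0.0598, 0.1149]
eef_rot: [0.054, 0.582, 0.759, 0.287]
wrist_force: [0.3, 0.2, -5.6]
opening: 0.157
```

```bash
python3 - <<'E'
from g import *
p,r,ob=st(); d=p-piv; print("along",d@lever(0)*1000,"lat",(d-lever(0)*(d@lever(0)))*1000,"F along",ob["wrist_force"]@lever(0),ob["torque"])
Rl=frame(-lever(0),up); 
th=.593+.03; 
import math
L=d@lever(0); print(L); plan(piv+L*lever(th),frame(-lever(th),up),5)
E
```

```text
along 36.18016757713014 lat [0.20393087 0.39167519 0.27961664] F along -4.8004609959491535 [-0.42935803  0.44619784 -0.08943205]
0.03618016757713014
dist mm [-4.  21.4 -0.6] rot deg [ -0.1 -35.7   0. ] n>= 3.3331404731541996
{"slide":[0.083, -0.001, 0.027],"delta_rot":[-0.0001, -0.0396, 0.0]}
{"slide":[0.086, -0.001, 0.017],"delta_rot":[-0.0001, -0.0396, 0.0]}
{"slide":[0.087, -0.001, 0.006],"delta_rot":[-0.0001, -0.0396, 0.0]}
{"slide":[0.087, -0.001, -0.005],"delta_rot":[-0.0001, -0.0396, 0.0]}
{"slide":[0.086, -0.001, -0.016],"delta_rot":[-0.0001, -0.0396, 0.0]}
```

Request:
{"api": "drive_tool", "payload": {
  "deltas": [
    {"slide": [0.09,0,0.0055],"delta_rot": [0,-0.0396,0],"hand": 0.0},
    {"slide": [0.09,0,0.0055],"delta_rot": [0,-0.0396,0],"hand": 0.0},
    {"slide": [0.09,0,0.0055],"delta_rot": [0,-0.0396,0],"hand": 0.0},
    {"slide": [0.09,0,0.0055],"delta_rot": [0,-0.0396,0],"hand": 0.0},
    {"slide": [0.09,0,0.0055],"delta_rot": [0,-0.0396,0],"hand": 0.0}
  ]
}}

```text
time_s: 4.62
eef_pos: [0.5485, 0.0752, 0.115]
eef_rot: [0.233, 0.638, 0.722, 0.129]
wrist_force: [10.3, 3.5, 0.7]
opening: 0.154
```

```bash
python3 - <<'E'
from g import *
p,r,ob=st(); d=p-piv; l=lever(.593); print("along",d@l*1000,"lat",(d-l*(d@l))*1000,"ang",np.degrees(np.arctan2(d@left,d@n)),"F",ob["wrist_force"]@l,ob["wrist_force"]@left,ob["torque"])
z=-r.as_matrix()[:,2]; print("tool ang",np.degrees(np.arctan2(z@left,z@n)))
from bench import ctrl
for n in("side","top"):
    c=ctrl.camera(n); f=c["frame"][:,:,::-1]; np.savez(f"{n}3.npz",**c)
    cv2.imwrite(f"pics/{n}3.png",cv2.resize(f[140:240,260:380],None,fx=6,fy=6,interpolation=2))
E
```

```text
along 35.17339401421469 lat [-0.03460812 -4.78392395  1.13859655] ang 9.024678780271524 F -4.056940394675964 1.5964947634776538 [ 0.8619157  -1.50404048  0.75333375]
tool ang 11.515208441582397
```

View pics/side3.png

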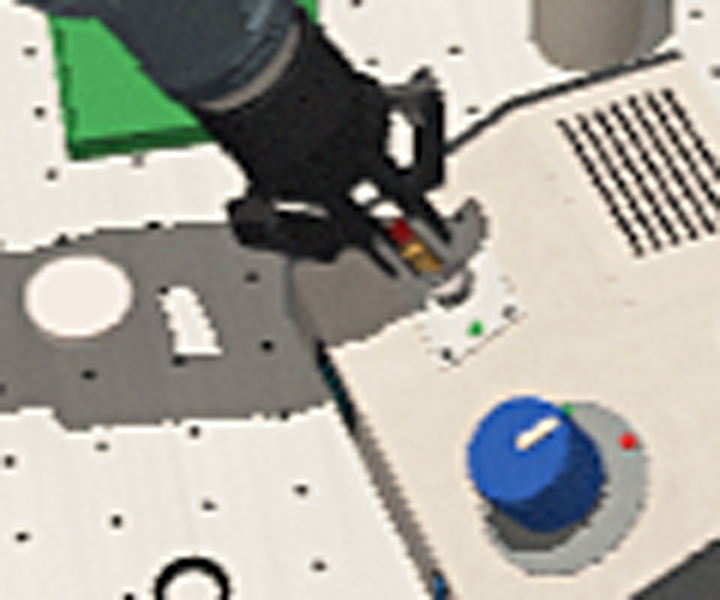

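The lever has passed the middle with the sleeve still lifted; the red head is between the fingers at (400,232). I'll check the pose now that the motion has settled.

```bash
cat > lv.py <<'E'
from g import *
p,r,ob=st(); d=p-piv; a=np.arctan2(d@left,d@n); l=lever(a+.2967); print("L",d@l*1000,"lat up",d@up*1000,"ang",np.degrees(a),"F",ob["wrist_force"]@l,"left",ob["wrist_force"]@left,"up",ob["wrist_force"]@up,ob["torque"])
z=-r.as_matrix()[:,2]; print("tool ang",np.degrees(np.arctan2(z@left,z@n)), ob["opening"])
E
python3 lv.py
```

```text
L 35.42753125076532 lat up -0.31771352552510335 ang 10.352918694415102 F -4.4734048599618434 left 1.2021233117578516 up 10.295150064356106 [ 0.5858441  -1.83093467  0.53893998]
tool ang 11.463638781601416 0.15513587635370776
```

Request:
{"api": "drive_tool", "payload": {
  "deltas": [
    {"slide": [0.045,0,0.002],"delta_rot": [0,-0.015,0],"hand": 0.0},
    {"slide": [0.045,0,0.002],"delta_rot": [0,-0.015,0],"hand": 0.0},
    {"slide": [0.03,0,0.001],"delta_rot": [0,-0.01,0],"hand": 0.0},
    {"slide": [0,0,0],"delta_rot": [0,0,0],"hand": 0.0},
    {"slide": [0,0,0],"delta_rot": [0,0,0],"hand": 0.0}
  ]
}}

```text
time_s: 5.35
eef_pos: [0.5485, 0.0799, 0.1135]
eef_rot: [0.277, 0.644, 0.707, 0.089]
wrist_force: [12.0, -6.2, 3.4]
opening: 0.156
```

```bash
python3 lv.py
```

```text
L 34.940539186541635 lat up -0.256080469034619 ang 16.936450963678013 F -4.704005863677866 left -8.222975745463339 up 10.92644753385234 [-0.77637705 -1.97027102  0.09030976]
tool ang 18.627202388398718 0.15575650761392865
```

Request:
{"api": "drive_tool", "payload": {
  "deltas": [
    {"slide": [0,0,0.05],"delta_rot": [0,0,0],"hand": 0.0},
    {"slide": [0,0,0.05],"delta_rot": [0,0,0],"hand": 0.0},
    {"slide": [0,0,0.04],"delta_rot": [0,0,0],"hand": 0.0},
    {"slide": [0,0,0],"delta_rot": [0,0,0],"hand": 0.4},
    {"slide": [0,0,0],"delta_rot": [0,0,0],"hand": 0.55}
  ]
}}

```text
time_s: 5.98
eef_pos: [0.5461, 0.0782, 0.1027]
eef_rot: [0.273, 0.646, 0.708, 0.084]
wrist_force: [-0.6, 0.7, 0.3]
opening: 0.548
```

Request:
{"api": "drive_tool", "payload": {
  "deltas": [
    {"slide": [0,0,-0.05],"delta_rot": [0,0,0],"hand": 0.6},
    {"slide": [0,0,-0.4],"delta_rot": [0,0,0],"hand": 0.6},
    {"slide": [0,0,-0.6],"delta_rot": [0,0,0],"hand": 0.6},
    {"slide": [0,0,-0.6],"delta_rot": [0,0,0],"hand": 0.8},
    {"slide": [0,0,-0.6],"delta_rot": [0,0,0],"hand": 1.0}
  ]
}}

```text
time_s: 6.6
eef_pos: [0.4892, 0.1046, 0.1968]
eef_rot: [0.273, 0.645, 0.709, 0.084]
wrist_force: [-0.5, -0.4, 0.2]
opening: 0.981
```

```bash
python3 - <<'E'
from g import *
from bench import ctrl
o=[]
for n,u,v in(("side",280,140),("top",250,120)):
    c=ctrl.camera(n); f=c["frame"][:,:,::-1]; np.savez(f"{n}4.npz",**c)
    o.append(cv2.resize(f[v:v+100,u:u+80],None,fx=5,fy=5,interpolation=2))
cv2.imwrite("pics/4.png",np.hstack(o))
print("exp head off",proj("side",piv+.066*lever(.593)),proj("top",piv+.066*lever(.593)), proj("side",piv+.037*lever(.593)),proj("top",piv+.037*lever(.593)))
for n in (0,1): pass
# cap goal: jaw dir options
Rc=frame(-n if False else -globals()["n"] if False else -Ru.apply([-.5,0,.8660254]),up)
N=Ru.apply([-.5,0,.8660254])
plan(panN+.120*N,Rc,10)
E
```

```text
exp head off [[325.05672755 176.3656813 ]] [[289.10310227 196.4091965 ]] [[330.20444442 182.03252272]] [[291.65114865 191.85443122]]
dist mm [  38.2 -181.8   -2.8] rot deg [-1.6 18.5 -0. ] n>= 3.7159141443716535
{"slide":[-0.349, 0.008, 0.127],"delta_rot":[-0.0009, 0.0103, -0.0]}
{"slide":[-0.353, 0.007, 0.116],"delta_rot":[-0.0009, 0.0103, -0.0]}
{"slide":[-0.357, 0.007, 0.104],"delta_rot":[-0.0009, 0.0103, -0.0]}
{"slide":[-0.36, 0.007, 0.093],"delta_rot":[-0.0009, 0.0103, -0.0]}
{"slide":[-0.363, 0.006, 0.081],"delta_rot":[-0.0009, 0.0103, -0.0]}
{"slide":[-0.365, 0.006, 0.069],"delta_rot":[-0.0009, 0.0103, -0.0]}
{"slide":[-0.367, 0.006, 0.057],"delta_rot":[-0.0009, 0.0103, -0.0]}
{"slide":[-0.369, 0.006, 0.045],"delta_rot":[-0.0009, 0.0103, -0.0]}
{"slide":[-0.37, 0.006, 0.033],"delta_rot":[-0.0009, 0.0103, -0.0]}
{"slide":[-0.371, 0.005, 0.021],"delta_rot":[-0.0009, 0.0103, -0.0]}
```

View pics/4.png

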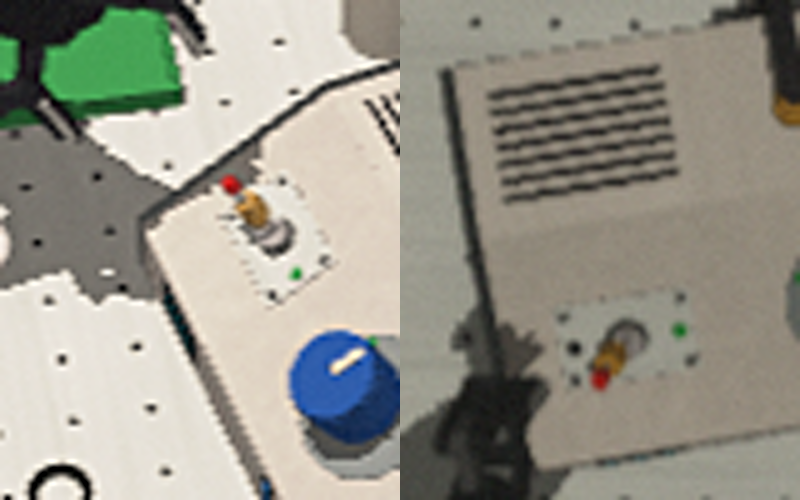

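The head shows at (326,177) in the side view and (290,196) in the top view, and the sleeve is at its predicted home position. The lever is off and the sleeve is down. Now the cap.

```bash
cat > cp.py <<'E'
from g import *
N=n
def capR(a): return frame(-N,R.from_rotvec(N*np.radians(a)).apply(up))  # a anticlockwise from outside
def capst():
    p,r,ob=st(); d=p-panN; h=d@N; y=r.as_matrix()[:,1]
    print("h mm",h*1000,"up",d@up*1000,"left",d@left*1000,"jaw ang",np.degrees(np.arctan2(y@left,y@up)),"tilt",np.degrees(np.arccos(-r.as_matrix()[:,2]@N)),"F N/up/left",[round(float(ob["wrist_force"]@v),1) for v in(N,up,left)],"tq N",round(float(ob["torque"]@N),2),"op",round(ob["opening"],3),"q",ob["q"].round(2),"t",ob["time_s"])
E
python3 - <<'E'
from cp import *
capst(); plan(panN+.115*N,capR(-50),10)
E
```

```text
h mm 124.74494285903621 up -2.714549883208732 left 185.71527010288872 jaw ang -0.2958708762217656 tilt 18.61067251010379 F N/up/left [0.1, 0.6, -0.2] tq N -0.02 op 1.0 q [ 0.18 -0.19  2.16 -0.49  0.74  0.38] t 6.7
dist mm [  40.6 -181.4   -7.1] rot deg [ 6.6 18.1 49.5] n>= 4.963500868322665
{"slide":[-0.346, 0.008, 0.136],"delta_rot":[0.0036, 0.01, 0.0275]}
{"slide":[-0.348, 0.039, 0.125],"delta_rot":[0.0036, 0.01, 0.0275]}
{"slide":[-0.347, 0.071, 0.114],"delta_rot":[0.0036, 0.01, 0.0275]}
{"slide":[-0.343, 0.102, 0.102],"delta_rot":[0.0036, 0.01, 0.0275]}
{"slide":[-0.336, 0.132, 0.09],"delta_rot":[0.0036, 0.01, 0.0275]}
{"slide":[-0.326, 0.162, 0.078],"delta_rot":[0.0036, 0.01, 0.0275]}
{"slide":[-0.313, 0.19, 0.065],"delta_rot":[0.0036, 0.01, 0.0275]}
{"slide":[-0.297, 0.217, 0.054],"delta_rot":[0.0036, 0.01, 0.0275]}
{"slide":[-0.279, 0.243, 0.042],"delta_rot":[0.0036, 0.01, 0.0275]}
{"slide":[-0.258, 0.266, 0.03],"delta_rot":[0.0036, 0.01, 0.0275]}
```

Request:
{"api": "drive_tool", "payload": {
  "deltas": [
    {"slide": [-0.345,0.01,0.135],"delta_rot": [0.0036,0.01,0.0275],"hand": 1.0},
    {"slide": [-0.35,0.04,0.125],"delta_rot": [0.0036,0.01,0.0275],"hand": 1.0},
    {"slide": [-0.345,0.07,0.115],"delta_rot": [0.0036,0.01,0.0275],"hand": 1.0},
    {"slide": [-0.345,0.1,0.1],"delta_rot": [0.0036,0.01,0.0275],"hand": 1.0},
    {"slide": [-0.335,0.13,0.09],"delta_rot": [0.0036,0.01,0.0275],"hand": 1.0}
  ]
}}

```text
time_s: 7.32
eef_pos: [0.5099, 0.0128, 0.1917]
eef_rot: [0.173, 0.782, 0.574, 0.171]
wrist_force: [1.2, 0.4, -1.0]
opening: 1.002
```

Request:
{"api": "drive_tool", "payload": {
  "deltas": [
    {"slide": [-0.325,0.16,0.08],"delta_rot": [0.0036,0.01,0.0275],"hand": 1.0},
    {"slide": [-0.315,0.19,0.065],"delta_rot": [0.0036,0.01,0.0275],"hand": 1.0},
    {"slide": [-0.3,0.215,0.055],"delta_rot": [0.0036,0.01,0.0275],"hand": 1.0},
    {"slide": [-0.28,0.245,0.04],"delta_rot": [0.0036,0.01,0.0275],"hand": 1.0},
    {"slide": [-0.26,0.265,0.03],"delta_rot": [0.0036,0.01,0.0275],"hand": 1.0}
  ]
}}

```text
time_s: 7.95
eef_pos: [0.5297, -0.0784, 0.188]
eef_rot: [0.066, 0.876, 0.409, 0.248]
wrist_force: [1.2, 0.3, 0.2]
opening: 1.0
```

```bash
python3 - <<'E'
from cp import *
from bench import ctrl
capst()
o=[]
for nm,u,v in(("side",290,130),("top",290,120)):
    c=ctrl.camera(nm); f=c["frame"][:,:,::-1]
    o.append(cv2.resize(f[v:v+120,u:u+80],None,fx=5,fy=5,interpolation=2))
cv2.imwrite("pics/5.png",np.hstack(o))
plan(panN+.060*N,capR(-50),5)
E
```

```text
h mm 112.4318434213481 up -3.7733017598748226 left -2.1025710394244457 jaw ang -50.28914832309818 tilt 0.28426402675494367 F N/up/left [-0.4, 1.1, 0.1] tq N 0.0 op 1.0 q [-0.58 -0.16  2.13  0.48  0.83 -0.16] t 7.95
dist mm [ 28.5   8.8 -43.5] rot deg [-0.   0.4 -0.3] n>= 1.054767331579746
{"slide":[0.022, -0.001, 0.21],"delta_rot":[-0.0, 0.0004, -0.0004]}
{"slide":[0.022, -0.001, 0.21],"delta_rot":[-0.0, 0.0004, -0.0004]}
{"slide":[0.022, -0.001, 0.21],"delta_rot":[-0.0, 0.0004, -0.0004]}
{"slide":[0.022, -0.001, 0.21],"delta_rot":[-0.0, 0.0004, -0.0004]}
{"slide":[0.021, -0.001, 0.21],"delta_rot":[-0.0, 0.0004, -0.0004]}
```

View pics/5.png

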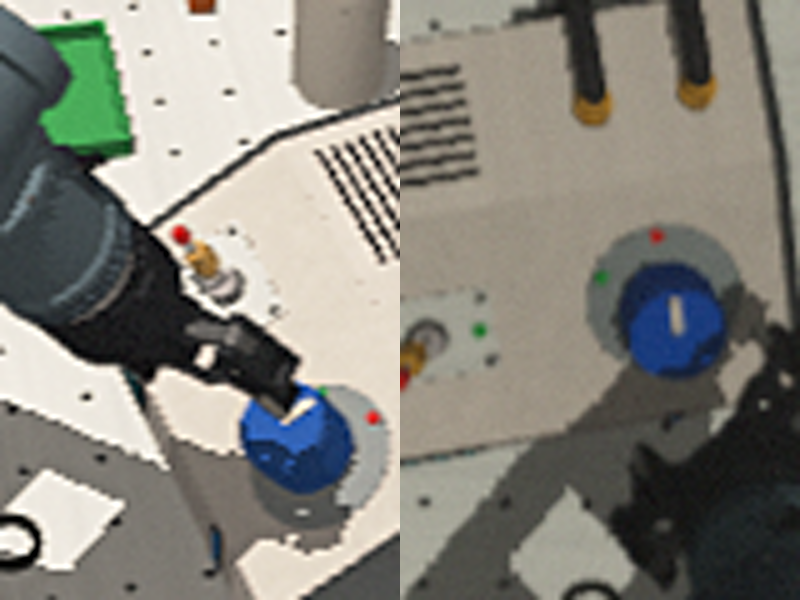

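The hand is over the cap, lateral error about 4 mm, lever still off. I'll correct that and go down.

Request:
{"api": "drive_tool", "payload": {
  "deltas": [
    {"slide": [0.04,-0.001,0.21],"delta_rot": [0,0.0004,-0.0004],"hand": 1.0},
    {"slide": [0.04,-0.001,0.21],"delta_rot": [0,0.0004,-0.0004],"hand": 1.0},
    {"slide": [0.03,-0.001,0.21],"delta_rot": [0,0.0004,-0.0004],"hand": 1.0},
    {"slide": [0,0,0.21],"delta_rot": [0,0.0004,-0.0004],"hand": 1.0},
    {"slide": [0,0,0.15],"delta_rot": [0,0,0],"hand": 1.0}
  ]
}}

```text
time_s: 8.68
eef_pos: [0.5572, -0.0681, 0.1474]
eef_rot: [0.066, 0.873, 0.414, 0.25]
wrist_force: [0.1, 0.5, 0.5]
opening: 0.999
```

```bash
python3 - <<'E'
from cp import *
capst()
plan(panN+.016*N,capR(-50),5)
E
```

```text
h mm 62.82758494204585 up 0.9972900480858873 left 3.0370615924145414 jaw ang -49.722899256079735 tilt 0.10402625081451425 F N/up/left [0.3, 0.4, 0.5] tq N -0.0 op 0.999 q [-0.53 -0.02  2.11  0.52  0.71 -0.18] t 8.675
dist mm [ 22.7   1.1 -41.1] rot deg [-0.1 -0.   0.3] n>= 0.9387312855685783
{"slide":[-0.011, 0.007, 0.187],"delta_rot":[-0.0001, -0.0, 0.0003]}
{"slide":[-0.011, 0.007, 0.187],"delta_rot":[-0.0001, -0.0, 0.0003]}
{"slide":[-0.011, 0.007, 0.187],"delta_rot":[-0.0001, -0.0, 0.0003]}
{"slide":[-0.011, 0.007, 0.187],"delta_rot":[-0.0001, -0.0, 0.0003]}
{"slide":[-0.011, 0.007, 0.187],"delta_rot":[-0.0001, -0.0, 0.0003]}
```

Request:
{"api": "drive_tool", "payload": {
  "deltas": [
    {"slide": [-0.03,0.02,0.04],"delta_rot": [0,0,0.0005],"hand": 1.0},
    {"slide": [-0.02,0.01,0.2],"delta_rot": [0,0,0.0005],"hand": 1.0},
    {"slide": [0,0,0.25],"delta_rot": [0,0,0.0005],"hand": 1.0},
    {"slide": [0,0,0.25],"delta_rot": [0,0,0],"hand": 1.0},
    {"slide": [0,0,0.18],"delta_rot": [0,0,0],"hand": 1.0}
  ]
}}

```text
time_s: 9.3
eef_pos: [0.5795, -0.0671, 0.1069]
eef_rot: [0.065, 0.874, 0.411, 0.25]
wrist_force: [0.2, -0.2, 0.1]
opening: 1.004
```

```bash
python3 - <<'E'
from cp import *
from bench import ctrl
capst()
c=ctrl.camera("side"); f=c["frame"][:,:,::-1]
cv2.imwrite("pics/6.png",cv2.resize(f[150:260,290:400],None,fx=5,fy=5,interpolation=2))
capst(); plan(panN+.016*N,capR(-50),1)
E
```

```text
h mm 16.692065355372442 up -0.14053447166644234 left -0.012862202180811945 jaw ang -50.03448013928704 tilt 0.09699033849179153 F N/up/left [-0.0, 0.2, -0.3] tq N -0.02 op 1.004 q [-0.5   0.1   2.08  0.58  0.62 -0.22] t 9.3
h mm 16.095312144049654 up -0.6939314022549387 left 0.2426670465498475 jaw ang -50.052069429495276 tilt 0.15383002925710723 F N/up/left [0.2, -1.4, 0.5] tq N -0.06 op 0.999 q [-0.5   0.11  2.08  0.58  0.62 -0.23] t 9.35
dist mm [ 0.7 -0.1  0.3] rot deg [-0.2  0.  -0.1] n>= 0.015171541029543946
{"slide":[0.008, 0.013, 0.002],"delta_rot":[-0.0009, 0.0, -0.0003]}
```

View pics/6.png

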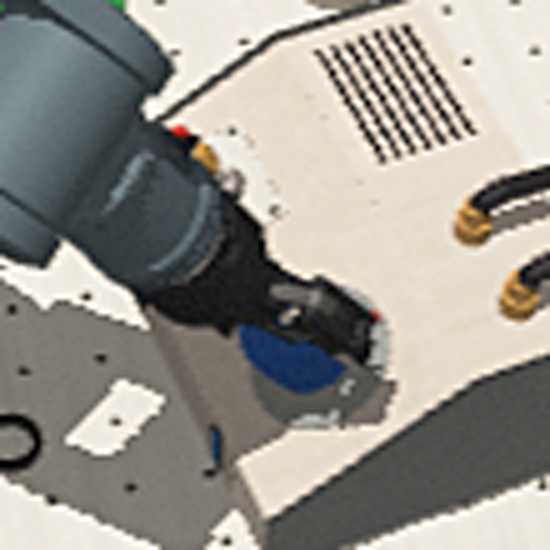

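The cap is between the fingers. Closing.

Request:
{"api": "drive_tool", "payload": {
  "deltas": [
    {"slide": [0,0,0],"delta_rot": [0,0,0],"hand": 0.5},
    {"slide": [0,0,0],"delta_rot": [0,0,0],"hand": 0.3},
    {"slide": [0,0,0],"delta_rot": [0,0,0],"hand": 0.3},
    {"slide": [0,0,0],"delta_rot": [0,0,0],"hand": 0.0},
    {"slide": [0,0,0],"delta_rot": [0,0,0],"hand": 0.0}
  ]
}}

```text
time_s: 9.98
eef_pos: [0.5792, -0.0673, 0.1085]
eef_rot: [0.066, 0.874, 0.411, 0.25]
wrist_force: [-6.4, 0.4, 6.8]
opening: 0.654
```

```bash
python3 - <<'E'
from cp import *
capst()
E
```

```text
h mm 18.22754066211001 up 0.3787755206525085 left -0.14947985276755799 jaw ang -50.00053924874539 tilt 0.0531458025419115 F N/up/left [9.0, -2.0, 1.6] tq N -0.02 op 0.654 q [-0.5   0.1   2.08  0.57  0.62 -0.22] t 9.975
```

Request:
{"api": "drive_tool", "payload": {
  "deltas": [
    {"slide": [0,0,0.05],"delta_rot": [0,0,0],"hand": 0.0},
    {"slide": [0,0,0.05],"delta_rot": [0,0,0],"hand": 0.0},
    {"slide": [0,0,0.04],"delta_rot": [0,0,0],"hand": 0.0},
    {"slide": [0,0,0],"delta_rot": [0,0,0],"hand": 0.0},
    {"slide": [0,0,0],"delta_rot": [0,0,0],"hand": 0.0}
  ]
}}

```text
time_s: 10.6
eef_pos: [0.5825, -0.0667, 0.1028]
eef_rot: [0.066, 0.874, 0.412, 0.25]
wrist_force: [-13.8, 0.5, 13.4]
opening: 0.658
```

```bash
python3 - <<'E'
from cp import *
capst()
E
```

```text
h mm 11.639777371362623 up 0.4681768938228385 left -0.19087114307722955 jaw ang -49.97640600476651 tilt 0.05562734517301996 F N/up/left [18.4, -5.0, 2.9] tq N -0.05 op 0.658 q [-0.49  0.12  2.07  0.58  0.61 -0.23] t 10.6
```

Force is 18.4 N, which means about 6 mm in. Now the turn.

Request:
{"api": "drive_tool", "payload": {
  "deltas": [
    {"slide": [0,0,0],"delta_rot": [0,0,-0.05],"hand": 0.0},
    {"slide": [0,0,0],"delta_rot": [0,0,-0.05],"hand": 0.0},
    {"slide": [0,0,0],"delta_rot": [0,0,-0.05],"hand": 0.0},
    {"slide": [0,0,0],"delta_rot": [0,0,-0.05],"hand": 0.0},
    {"slide": [0,0,0],"delta_rot": [0,0,-0.05],"hand": 0.0}
  ]
}}

```text
time_s: 11.22
eef_pos: [0.5832, -0.0667, 0.1035]
eef_rot: [0.158, 0.648, 0.716, 0.206]
wrist_force: [-11.6, 0.5, 13.8]
opening: 0.655
```

```bash
python3 - <<'E'
from cp import *
capst()
E
```

```text
h mm 11.896867661344572 up 1.3730348500241054 left -0.2450376244422513 jaw ang -4.705193698528997 tilt 0.0982570331496401 F N/up/left [17.6, -2.9, 2.6] tq N -0.22 op 0.655 q [-0.49  0.12  2.07  0.58  0.61 -1.02] t 11.225
```

Request:
{"api": "drive_tool", "payload": {
  "deltas": [
    {"slide": [0,0,0],"delta_rot": [0,0,-0.05],"hand": 0.0},
    {"slide": [0,0,0],"delta_rot": [0,0,-0.04],"hand": 0.0},
    {"slide": [0,0,0],"delta_rot": [0,0,0],"hand": 0.0},
    {"slide": [0,0,0],"delta_rot": [0,0,0],"hand": 0.0},
    {"slide": [0,0,-0.05],"delta_rot": [0,0,0],"hand": 0.0}
  ]
}}

```text
time_s: 11.85
eef_pos: [0.5822, -0.0673, 0.1057]
eef_rot: [0.185, 0.543, 0.799, 0.182]
wrist_force: [-7.3, 1.3, 10.9]
opening: 0.653
```

```bash
python3 - <<'E'
from cp import *
from bench import ctrl
capst()
c=ctrl.camera("top"); f=c["frame"][:,:,::-1]
d=ctrl.camera("side")["frame"][:,:,::-1]
cv2.imwrite("pics/7.png",np.hstack([cv2.resize(f[150:240,290:380],None,fx=4,fy=4,interpolation=2),cv2.resize(d[170:260,300:390],None,fx=4,fy=4,interpolation=2)]))
capst()
E
```

```text
h mm 14.364652127260957 up 1.5349341256626954 left -0.6276724507062239 jaw ang 11.247706925139342 tilt 0.0965507531373828 F N/up/left [12.9, -0.6, 2.6] tq N 0.14 op 0.653 q [-0.5   0.11  2.08  0.58  0.61 -1.3 ] t 11.85
h mm 14.463751592098394 up 1.528081883439703 left -0.6183535824490922 jaw ang 11.253866415337473 tilt 0.098419418729993 F N/up/left [14.5, -0.3, 2.3] tq N 0.17 op 0.658 q [-0.5   0.11  2.08  0.58  0.61 -1.3 ] t 11.95
```

View pics/7.png

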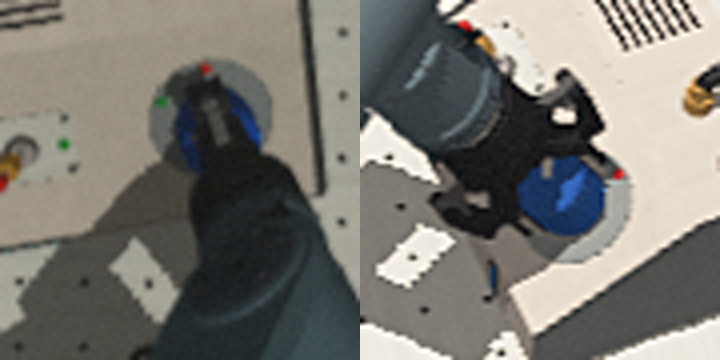

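The white bar, at (548,165) in the right half, now points to the green dot. I'll lift straight along the axis.

Request:
{"api": "drive_tool", "payload": {
  "deltas": [
    {"slide": [0,0,-0.12],"delta_rot": [0,0,0],"hand": 0.0},
    {"slide": [0,0,-0.2],"delta_rot": [0,0,0],"hand": 0.0},
    {"slide": [0,0,-0.25],"delta_rot": [0,0,0],"hand": 0.0},
    {"slide": [0,0,-0.3],"delta_rot": [0,0,0],"hand": 0.0},
    {"slide": [0,0,-0.3],"delta_rot": [0,0,0],"hand": 0.0}
  ]
}}

```text
time_s: 12.58
eef_pos: [0.5522, -0.0723, 0.1554]
eef_rot: [0.184, 0.543, 0.799, 0.182]
wrist_force: [-0.2, -0.0, -0.8]
opening: 0.653
```

```bash
python3 - <<'E'
from cp import *
from bench import ctrl
capst()
d=ctrl.camera("side")["frame"][:,:,::-1]
cv2.imwrite("pics/8.png",cv2.resize(d[150:270,290:410],None,fx=4,fy=4,interpolation=2))
capst()
E
```

```text
h mm 72.59234808114269 up 0.06230709272560253 left -0.20845368451017215 jaw ang 11.173478007065244 tilt 0.04968444923683926 F N/up/left [-0.6, -0.5, 0.0] tq N -0.03 op 0.653 q [-0.54 -0.05  2.11  0.52  0.74 -1.25] t 12.575
h mm 73.86959002368042 up 1.1680177819367137 left -0.6942602800978442 jaw ang 11.217657366385856 tilt 0.08208325727869266 F N/up/left [-0.9, 1.8, 0.7] tq N -0.01 op 0.655 q [-0.54 -0.05  2.11  0.52  0.74 -1.25] t 12.625
```

View pics/8.png

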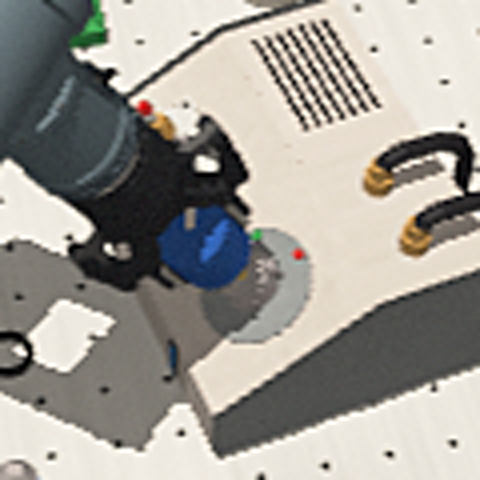

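The cap is off; the neck and strainer stand free at (258,275). Next I carry the cap to the tray.

```bash
python3 - <<'E'
from cp import *
RT=frame(np.array([0,0,-1.]),np.array([1,-.025,0]))
plan(np.array([.49,0.0,.26]),RT,5)
print("then"); plan(np.array([.4625,.3375,.12]),RT,8,np.array([.49,0.0,.26]),RT)
E
```

```text
dist mm [-62.6  72.7 102.9] rot deg [30.3 -0.1 22.5] n>= 3.525495109321223
{"slide":[0.317, 0.102, -0.454],"delta_rot":[0.0336, -0.0001, 0.025]}
{"slide":[0.322, 0.029, -0.461],"delta_rot":[0.0336, -0.0001, 0.025]}
{"slide":[0.321, -0.045, -0.46],"delta_rot":[0.0336, -0.0001, 0.025]}
{"slide":[0.315, -0.118, -0.451],"delta_rot":[0.0336, -0.0001, 0.025]}
{"slide":[0.302, -0.19, -0.435],"delta_rot":[0.0336, -0.0001, 0.025]}
then
dist mm [ -27.5  337.5 -140. ] rot deg [0. 0. 0.] n>= 7.3283695321674385
{"slide":[0.842, -0.09, 0.35],"delta_rot":[0.0, 0.0, 0.0]}
{"slide":[0.842, -0.09, 0.35],"delta_rot":[0.0, 0.0, 0.0]}
{"slide":[0.842, -0.09, 0.35],"delta_rot":[0.0, 0.0, 0.0]}
{"slide":[0.842, -0.09, 0.35],"delta_rot":[0.0, 0.0, 0.0]}
{"slide":[0.842, -0.09, 0.35],"delta_rot":[0.0, 0.0, 0.0]}
{"slide":[0.842, -0.09, 0.35],"delta_rot":[0.0, 0.0, 0.0]}
{"slide":[0.842, -0.09, 0.35],"delta_rot":[0.0, 0.0, 0.0]}
{"slide":[0.842, -0.09, 0.35],"delta_rot":[0.0, 0.0, 0.0]}
```

Request:
{"api": "drive_tool", "payload": {
  "deltas": [
    {"slide": [0.315,0.1,-0.455],"delta_rot": [0.0336,0,0.025],"hand": 0.0},
    {"slide": [0.32,0.03,-0.46],"delta_rot": [0.0336,0,0.025],"hand": 0.0},
    {"slide": [0.32,-0.045,-0.46],"delta_rot": [0.0336,0,0.025],"hand": 0.0},
    {"slide": [0.315,-0.12,-0.45],"delta_rot": [0.0336,0,0.025],"hand": 0.0},
    {"slide": [0.3,-0.19,-0.435],"delta_rot": [0.0336,0,0.025],"hand": 0.0}
  ]
}}

```text
time_s: 13.25
eef_pos: [0.4898, -0.0012, 0.2561]
eef_rot: [0.001, 0.713, 0.701, 0.004]
wrist_force: [-0.4, -0.4, -1.1]
opening: 0.656
```

Request:
{"api": "drive_tool", "payload": {
  "deltas": [
    {"slide": [0.8,-0.09,0.2],"delta_rot": [0,0,0],"hand": 0.0},
    {"slide": [0.8,-0.09,0.2],"delta_rot": [0,0,0],"hand": 0.0},
    {"slide": [0.8,-0.09,0.3],"delta_rot": [0,0,0],"hand": 0.0},
    {"slide": [0.8,-0.09,0.3],"delta_rot": [0,0,0],"hand": 0.0},
    {"slide": [0.8,-0.09,0.3],"delta_rot": [0,0,0],"hand": 0.0}
  ]
}}

```text
time_s: 13.88
eef_pos: [0.4709, 0.2001, 0.1905]
eef_rot: [0.001, 0.712, 0.702, 0.005]
wrist_force: [0.9, -0.0, -0.9]
opening: 0.651
```

```bash
python3 - <<'E'
from cp import *
RT=frame(np.array([0,0,-1.]),np.array([1,-.025,0]))
print(st()[2]["q"])
plan(np.array([.4625,.3375,.06]),RT,5)
E
```

```text
[0.16694696 0.07230595 1.81434636 0.00408318 1.24423903 0.17964023]
dist mm [  -8.4  137.4 -130.5] rot deg [ 0.6 -0.3  0.6] n>= 3.7940232513366525
{"slide":[0.546, -0.046, 0.525],"delta_rot":[0.0006, -0.0004, 0.0007]}
{"slide":[0.547, -0.046, 0.524],"delta_rot":[0.0006, -0.0004, 0.0007]}
{"slide":[0.547, -0.047, 0.524],"delta_rot":[0.0006, -0.0004, 0.0007]}
{"slide":[0.548, -0.047, 0.523],"delta_rot":[0.0006, -0.0004, 0.0007]}
{"slide":[0.548, -0.047, 0.522],"delta_rot":[0.0006, -0.0004, 0.0007]}
```

Request:
{"api": "drive_tool", "payload": {
  "deltas": [
    {"slide": [0.7,-0.045,0.4],"delta_rot": [0.0006,-0.0004,0.0007],"hand": 0.0},
    {"slide": [0.7,-0.045,0.5],"delta_rot": [0.0006,-0.0004,0.0007],"hand": 0.0},
    {"slide": [0.7,-0.045,0.5],"delta_rot": [0.0006,-0.0004,0.0007],"hand": 0.0},
    {"slide": [0.6,-0.045,0.5],"delta_rot": [0.0006,-0.0004,0.0007],"hand": 0.0},
    {"slide": [0.0,-0.045,0.5],"delta_rot": [0.0006,-0.0004,0.0007],"hand": 0.0}
  ]
}}

```text
time_s: 14.5
eef_pos: [0.4626, 0.3363, 0.0705]
eef_rot: [0.0, 0.715, 0.699, 0.0]
wrist_force: [0.6, -0.6, -0.5]
opening: 0.654
```

```bash
python3 - <<'E'
from cp import *
from bench import ctrl
RT=frame(np.array([0,0,-1.]),np.array([1,-.025,0]))
o=[]
for nm,u,v in(("side",240,90),("top",150,160)):
    c=ctrl.camera(nm); f=c["frame"][:,:,::-1]
    o.append(cv2.resize(f[v:v+100,u:u+100],None,fx=4,fy=4,interpolation=2))
cv2.imwrite("pics/9.png",np.hstack(o))
plan(np.array([.4625,.3375,.0115]),RT,5); print(st()[0])
E
```

```text
dist mm [  2.4   3.8 -56.7] rot deg [-0.3  0.2  0.1] n>= 1.1365522246786235
{"slide":[0.016, 0.011, 0.226],"delta_rot":[-0.0004, 0.0002, 0.0001]}
{"slide":[0.016, 0.01, 0.227],"delta_rot":[-0.0004, 0.0002, 0.0001]}
{"slide":[0.016, 0.01, 0.227],"delta_rot":[-0.0004, 0.0002, 0.0001]}
{"slide":[0.016, 0.01, 0.227],"delta_rot":[-0.0004, 0.0002, 0.0001]}
{"slide":[0.015, 0.01, 0.227],"delta_rot":[-0.0004, 0.0002, 0.0001]}
[0.46009376 0.33374493 0.06815233]
```

View pics/9.png

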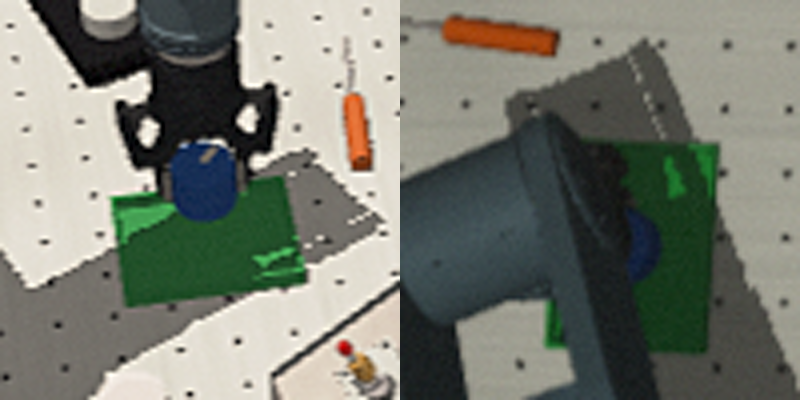

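The cap is over the tray. Lowering.

Request:
{"api": "drive_tool", "payload": {
  "deltas": [
    {"slide": [0.03,0.02,0.3],"delta_rot": [-0.0005,0,0],"hand": 0.0},
    {"slide": [0.03,0.02,0.35],"delta_rot": [-0.0005,0,0],"hand": 0.0},
    {"slide": [0.01,0,0.3],"delta_rot": [-0.0005,0,0],"hand": 0.0},
    {"slide": [0,0,0.13],"delta_rot": [0,0,0],"hand": 0.0},
    {"slide": [0,0,0.02],"delta_rot": [0,0,0],"hand": 0.0}
  ]
}}

```text
time_s: 15.22
eef_pos: [0.4648, 0.3376, 0.0158]
eef_rot: [0.002, 0.716, 0.698, 0.001]
wrist_force: [0.3, -0.5, -0.5]
opening: 0.656
```

```bash
python3 - <<'E'
from cp import *
RT=frame(np.array([0,0,-1.]),np.array([1,-.025,0]))
plan(np.array([.4625,.3375,.0115]),RT,1); p,r,ob=st(); print(p,ob["wrist_force"],ob["time_s"])
E
```

```text
dist mm [-2.3 -0.1 -4.3] rot deg [0.2 0.1 0. ] n>= 0.09689101169114964
{"slide":[-0.003, -0.046, 0.085],"delta_rot":[0.0012, 0.0003, 0.0001]}
[0.46480332 0.33757969 0.01576122] [ 0.28373682 -0.50109639 -0.48551082] 15.225
```

Request:
{"api": "drive_tool", "payload": {
  "deltas": [
    {"slide": [0,0,0.03],"delta_rot": [0,0,0],"hand": 0.0},
    {"slide": [0,0,0.03],"delta_rot": [0,0,0],"hand": 0.0},
    {"slide": [0,0,0.02],"delta_rot": [0,0,0],"hand": 0.0},
    {"slide": [0,0,0],"delta_rot": [0,0,0],"hand": 0.0},
    {"slide": [0,0,0],"delta_rot": [0,0,0],"hand": 0.0}
  ]
}}

```text
time_s: 15.85
eef_pos: [0.4652, 0.3378, 0.0124]
eef_rot: [0.002, 0.716, 0.698, 0.002]
wrist_force: [0.2, -1.3, -0.9]
opening: 0.655
```

Request:
{"api": "drive_tool", "payload": {
  "deltas": [
    {"slide": [0,0,0.02],"delta_rot": [0,0,0],"hand": 0.0},
    {"slide": [0,0,0.02],"delta_rot": [0,0,0],"hand": 0.0},
    {"slide": [0,0,0.02],"delta_rot": [0,0,0],"hand": 0.0},
    {"slide": [0,0,0],"delta_rot": [0,0,0],"hand": 0.0},
    {"slide": [0,0,0],"delta_rot": [0,0,0],"hand": 0.0}
  ]
}}

```text
time_s: 16.48
eef_pos: [0.4652, 0.3379, 0.0106]
eef_rot: [0.002, 0.716, 0.698, 0.001]
wrist_force: [-3.1, -1.7, 10.7]
opening: 0.653
```

It is on the floor (10.7 N). I'll release and rise.

Request:
{"api": "drive_tool", "payload": {
  "deltas": [
    {"slide": [0,0,-0.02],"delta_rot": [0,0,0],"hand": 0.7},
    {"slide": [0,0,0],"delta_rot": [0,0,0],"hand": 0.78},
    {"slide": [0,0,0],"delta_rot": [0,0,0],"hand": 0.86},
    {"slide": [0,0,0],"delta_rot": [0,0,0],"hand": 0.86},
    {"slide": [0,0,-0.1],"delta_rot": [0,0,0],"hand": 0.86}
  ]
}}

```text
time_s: 17.1
eef_pos: [0.4647, 0.3376, 0.015]
eef_rot: [0.002, 0.716, 0.698, 0.001]
wrist_force: [0.3, 0.1, -0.0]
opening: 0.862
```

Request:
{"api": "drive_tool", "payload": {
  "deltas": [
    {"slide": [0,0,-0.3],"delta_rot": [0,0,0],"hand": 0.86},
    {"slide": [0,0,-0.5],"delta_rot": [0,0,0],"hand": 0.86},
    {"slide": [0,0,-0.8],"delta_rot": [0,0,0],"hand": 0.86},
    {"slide": [0,0,-1.0],"delta_rot": [0,0,0],"hand": 0.86},
    {"slide": [0,0,-1.0],"delta_rot": [0,0,0],"hand": 0.8}
  ]
}}

```text
time_s: 17.73
eef_pos: [0.4642, 0.3379, 0.1981]
eef_rot: [0.002, 0.716, 0.698, 0.002]
wrist_force: [0.5, 0.4, -0.4]
opening: 0.8
```

```bash
python3 - <<'E'
from cp import *
from bench import ctrl
o=[]
for nm,u,v in(("side",240,90),("top",150,160)):
    c=ctrl.camera(nm); f=c["frame"][:,:,::-1]
    o.append(cv2.resize(f[v:v+100,u:u+100],None,fx=4,fy=4,interpolation=2))
cv2.imwrite("pics/10.png",np.hstack(o))
p,r,ob=st();print(p,ob["q"],ob["time_s"])
# strainer goal
plan(np.array([.50,.02,.27]),frame(-N,up),10)
E
```

```text
[0.46793301 0.33979571 0.20374352] [ 0.42436839  0.20209162  1.6396604  -0.00266151  1.28247881  0.44949741] 17.825
dist mm [  32.1 -319.8   66.3] rot deg [-28.9   2.9 -11.6] n>= 6.563155051510445
{"slide":[-0.637, 0.082, -0.134],"delta_rot":[-0.0161, 0.0016, -0.0064]}
{"slide":[-0.638, 0.076, -0.134],"delta_rot":[-0.0161, 0.0016, -0.0064]}
{"slide":[-0.639, 0.07, -0.133],"delta_rot":[-0.0161, 0.0016, -0.0064]}
{"slide":[-0.64, 0.064, -0.133],"delta_rot":[-0.0161, 0.0016, -0.0064]}
{"slide":[-0.64, 0.057, -0.133],"delta_rot":[-0.0161, 0.0016, -0.0064]}
{"slide":[-0.64, 0.051, -0.134],"delta_rot":[-0.0161, 0.0016, -0.0064]}
{"slide":[-0.641, 0.045, -0.135],"delta_rot":[-0.0161, 0.0016, -0.0064]}
{"slide":[-0.641, 0.039, -0.136],"delta_rot":[-0.0161, 0.0016, -0.0064]}
{"slide":[-0.641, 0.033, -0.137],"delta_rot":[-0.0161, 0.0016, -0.0064]}
{"slide":[-0.641, 0.027, -0.139],"delta_rot":[-0.0161, 0.0016, -0.0064]}
```

View pics/10.png

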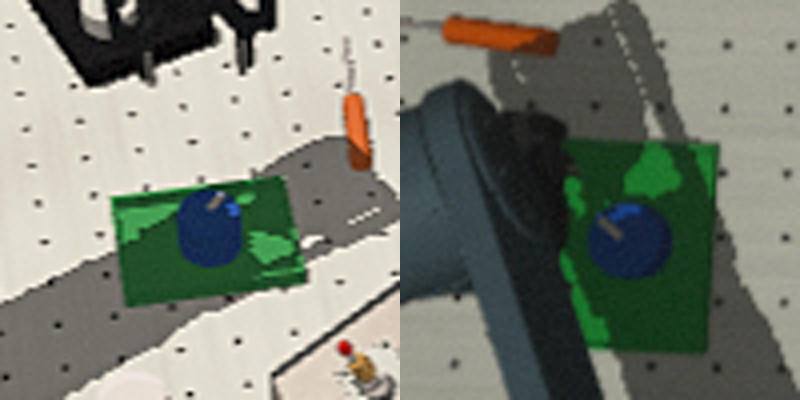

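The cap stands upright in the tray at about (629,240) in the top half, and the tray has not moved. Back to the neck.

```bash
python3 - <<'E'
from cp import *
plan(panN+.120*N,frame(-N,up),10)
E
```

```text
dist mm [  60.9 -416.2   -7.3] rot deg [-28.9   2.9 -11.6] n>= 8.41379014410285
{"slide":[-0.829, 0.142, 0.013],"delta_rot":[-0.0161, 0.0016, -0.0064]}
{"slide":[-0.832, 0.124, 0.015],"delta_rot":[-0.0161, 0.0016, -0.0064]}
{"slide":[-0.834, 0.107, 0.017],"delta_rot":[-0.0161, 0.0016, -0.0064]}
{"slide":[-0.836, 0.089, 0.018],"delta_rot":[-0.0161, 0.0016, -0.0064]}
{"slide":[-0.838, 0.071, 0.017],"delta_rot":[-0.0161, 0.0016, -0.0064]}
{"slide":[-0.84, 0.053, 0.016],"delta_rot":[-0.0161, 0.0016, -0.0064]}
{"slide":[-0.841, 0.036, 0.014],"delta_rot":[-0.0161, 0.0016, -0.0064]}
{"slide":[-0.841, 0.018, 0.011],"delta_rot":[-0.0161, 0.0016, -0.0064]}
{"slide":[-0.841, 0.001, 0.008],"delta_rot":[-0.0161, 0.0016, -0.0064]}
{"slide":[-0.841, -0.017, 0.003],"delta_rot":[-0.0161, 0.0016, -0.0064]}
```

Request:
{"api": "drive_tool", "payload": {
  "deltas": [
    {"slide": [-0.83,0.14,0.01],"delta_rot": [-0.016,0.0016,-0.0064],"hand": 0.6},
    {"slide": [-0.83,0.125,0.015],"delta_rot": [-0.016,0.0016,-0.0064],"hand": 0.6},
    {"slide": [-0.835,0.105,0.015],"delta_rot": [-0.016,0.0016,-0.0064],"hand": 0.6},
    {"slide": [-0.835,0.09,0.015],"delta_rot": [-0.016,0.0016,-0.0064],"hand": 0.6},
    {"slide": [-0.84,0.07,0.015],"delta_rot": [-0.016,0.0016,-0.0064],"hand": 0.6}
  ]
}}

```text
time_s: 18.45
eef_pos: [0.4944, 0.1286, 0.1936]
eef_rot: [0.084, 0.673, 0.728, 0.099]
wrist_force: [0.4, 0.5, 0.9]
opening: 0.598
```

Request:
{"api": "drive_tool", "payload": {
  "deltas": [
    {"slide": [-0.84,0.055,0.015],"delta_rot": [-0.016,0.0016,-0.0064],"hand": 0.6},
    {"slide": [-0.84,0.035,0.015],"delta_rot": [-0.016,0.0016,-0.0064],"hand": 0.6},
    {"slide": [-0.84,0.02,0.01],"delta_rot": [-0.016,0.0016,-0.0064],"hand": 0.6},
    {"slide": [-0.84,0.0,0.01],"delta_rot": [-0.016,0.0016,-0.0064],"hand": 0.6},
    {"slide": [-0.84,-0.02,0.0],"delta_rot": [-0.016,0.0016,-0.0064],"hand": 0.6}
  ]
}}

```text
time_s: 19.08
eef_pos: [0.5245, -0.0795, 0.1909]
eef_rot: [0.164, 0.619, 0.744, 0.193]
wrist_force: [1.0, -0.4, 0.0]
opening: 0.598
```

```bash
python3 - <<'E'
from cp import *
from bench import ctrl
capst()
k=panN+.038*N; print("exp knob",proj("side",k+.005*N),proj("top",k+.005*N))
o=[]
for nm,u,v in(("side",310,170),("top",300,140)):
    c=ctrl.camera(nm); f=c["frame"][:,:,::-1]; np.savez(f"{nm}11.npz",**c)
    o.append(cv2.resize(f[v:v+80,u:u+80],None,fx=5,fy=5,interpolation=2))
cv2.imwrite("pics/11.png",np.hstack(o))
capst(); plan(panN+.060*N,capR(0),5)
E
```

```text
h mm 117.63038065137867 up -6.858081252823972 left -2.284381423924221 jaw ang 0.11350683981552792 tilt 0.7202370090705568 F N/up/left [-0.4, 0.8, -0.5] tq N 0.02 op 0.598 q [-0.59 -0.17  2.14  0.47  0.85 -1.03] t 19.075
exp knob [[347.35840642 216.43164136]] [[344.56848187 185.61832972]]
h mm 117.59387336833295 up -7.604125170784092 left -5.074421586337525 jaw ang -0.18565096029013228 tilt 0.8633063207872295 F N/up/left [0.7, -0.3, 0.6] tq N -0.0 op 0.599 q [-0.59 -0.17  2.14  0.47  0.85 -1.02] t 19.175
dist mm [ 33.9  11.4 -46.1] rot deg [-0.8  0.4 -0.2] n>= 1.1662978677920017
{"slide":[0.022, 0.033, 0.23],"delta_rot":[-0.0008, 0.0005, -0.0002]}
{"slide":[0.022, 0.033, 0.23],"delta_rot":[-0.0008, 0.0005, -0.0002]}
{"slide":[0.021, 0.032, 0.23],"delta_rot":[-0.0008, 0.0005, -0.0002]}
{"slide":[0.021, 0.032, 0.23],"delta_rot":[-0.0008, 0.0005, -0.0002]}
{"slide":[0.021, 0.031, 0.23],"delta_rot":[-0.0008, 0.0005, -0.0002]}
```

View pics/11.png

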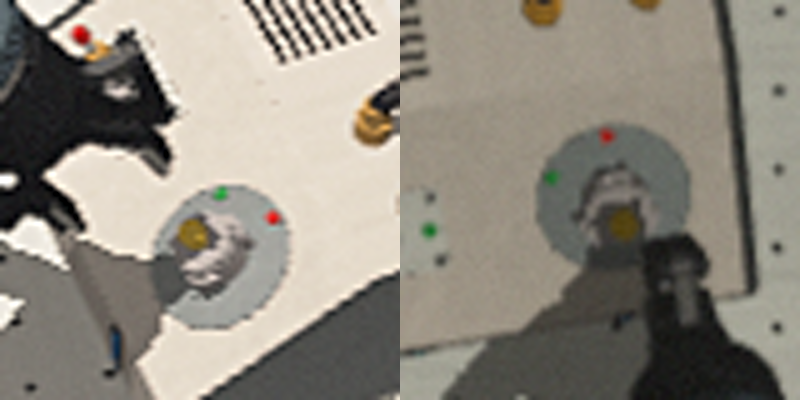

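The knob shows at (348.8,216.8) in the side view and (344.8,184.8) in the top view, within about 1.5 px of prediction. I'll descend to it.

Request:
{"api": "drive_tool", "payload": {
  "deltas": [
    {"slide": [0.05,0.07,0.2],"delta_rot": [-0.002,0.001,0],"hand": 0.6},
    {"slide": [0.05,0.07,0.25],"delta_rot": [-0.002,0.001,0],"hand": 0.6},
    {"slide": [0,0.02,0.25],"delta_rot": [0,0,0],"hand": 0.6},
    {"slide": [0,0,0.25],"delta_rot": [0,0,0],"hand": 0.6},
    {"slide": [0,0,0.2],"delta_rot": [0,0,0],"hand": 0.6}
  ]
}}

```text
time_s: 19.8
eef_pos: [0.5586, -0.0659, 0.1429]
eef_rot: [0.163, 0.618, 0.743, 0.199]
wrist_force: [-1.1, 0.2, 0.8]
opening: 0.598
```

```bash
python3 - <<'E'
from cp import *
capst(); plan(panN+.0295*N+.0005*up,capR(0),4)
E
```

```text
h mm 58.02623290028045 up 0.2764718711503571 left 4.939495982103742 jaw ang 0.0721299597880523 tilt 0.3054886895727578 F N/up/left [1.2, -0.5, 0.4] tq N -0.04 op 0.598 q [-0.52 -0.01  2.11  0.52  0.71 -1.05] t 19.8
dist mm [ 15.1  -2.3 -24.6] rot deg [-0.2 -0.2  0.1] n>= 0.5790318005870119
{"slide":[-0.025, 0.002, 0.143],"delta_rot":[-0.0002, -0.0003, 0.0001]}
{"slide":[-0.025, 0.001, 0.143],"delta_rot":[-0.0002, -0.0003, 0.0001]}
{"slide":[-0.025, 0.001, 0.143],"delta_rot":[-0.0002, -0.0003, 0.0001]}
{"slide":[-0.025, 0.001, 0.143],"delta_rot":[-0.0002, -0.0003, 0.0001]}
```

Request:
{"api": "drive_tool", "payload": {
  "deltas": [
    {"slide": [-0.04,0,0.06],"delta_rot": [0,0,0],"hand": 0.6},
    {"slide": [-0.04,0,0.06],"delta_rot": [0,0,0],"hand": 0.6},
    {"slide": [0,0,0],"delta_rot": [0,0,0],"hand": 0.6},
    {"slide": [0,0,0],"delta_rot": [0,0,0],"hand": 0.6},
    {"slide": [0,0,0],"delta_rot": [0,0,0],"hand": 0.6}
  ]
}}

```text
time_s: 20.42
eef_pos: [0.5621, -0.0703, 0.1392]
eef_rot: [0.164, 0.618, 0.743, 0.199]
wrist_force: [-0.1, 0.1, 0.4]
opening: 0.597
```

```bash
python3 - <<'E'
from cp import *
capst(); plan(panN+.0295*N+.0005*up,capR(0),3)
E
```

```text
h mm 53.476790729381804 up 0.7349039127397885 left 0.0008357659785472417 jaw ang 0.03505719177458069 tilt 0.1900692646111776 F N/up/left [0.4, 0.2, 0.1] tq N 0.0 op 0.597 q [-0.53  0.    2.1   0.53  0.7  -1.06] t 20.425
dist mm [ 11.6   2.1 -20.9] rot deg [-0.1 -0.2  0. ] n>= 0.47955883362530655
{"slide":[-0.0, -0.001, 0.16],"delta_rot":[-0.0002, -0.0003, 0.0001]}
{"slide":[-0.0, -0.001, 0.16],"delta_rot":[-0.0002, -0.0003, 0.0001]}
{"slide":[-0.0, -0.001, 0.16],"delta_rot":[-0.0002, -0.0003, 0.0001]}
```

Request:
{"api": "drive_tool", "payload": {
  "deltas": [
    {"slide": [0,0,0.16],"delta_rot": [0,0,0],"hand": 0.6},
    {"slide": [0,0,0.16],"delta_rot": [0,0,0],"hand": 0.6},
    {"slide": [0,0,0.14],"delta_rot": [0,0,0],"hand": 0.6},
    {"slide": [0,0,0],"delta_rot": [0,0,0],"hand": 0.6},
    {"slide": [0,0,0],"delta_rot": [0,0,0],"hand": 0.4}
  ]
}}

```text
time_s: 21.05
eef_pos: [0.5733, -0.0679, 0.1188]
eef_rot: [0.164, 0.618, 0.743, 0.199]
wrist_force: [0.3, 0.5, -0.4]
opening: 0.407
```

```bash
python3 - <<'E'
from cp import *
from bench import ctrl
capst()
c=ctrl.camera("side"); f=c["frame"][:,:,::-1]
cv2.imwrite("pics/12.png",cv2.resize(f[170:250,310:390],None,fx=6,fy=6,interpolation=2))
E
```

```text
h mm 30.089418485545426 up 0.43729043132510576 left 0.30306226570176187 jaw ang 0.03536965087730071 tilt 0.24003898777075366 F N/up/left [-0.5, 0.2, 0.4] tq N 0.03 op 0.407 q [-0.51  0.07  2.09  0.56  0.65 -1.08] t 21.05
```

View pics/12.png

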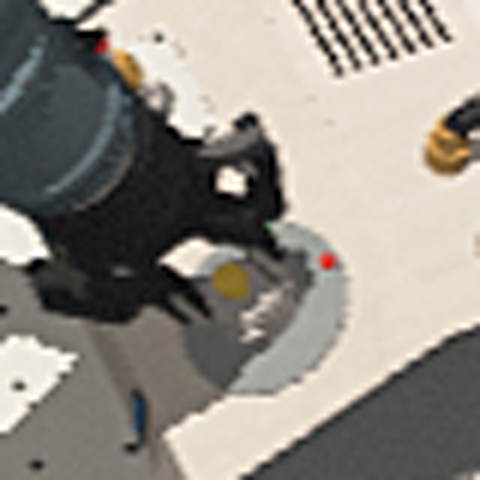

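The knob is between the fingers at (231,281). Closing.

Request:
{"api": "drive_tool", "payload": {
  "deltas": [
    {"slide": [0,0,0],"delta_rot": [0,0,0],"hand": 0.0},
    {"slide": [0,0,0],"delta_rot": [0,0,0],"hand": 0.0},
    {"slide": [0,0,0],"delta_rot": [0,0,0],"hand": 0.0},
    {"slide": [0,0,0],"delta_rot": [0,0,0],"hand": 0.0},
    {"slide": [0,0,0],"delta_rot": [0,0,0],"hand": 0.0}
  ]
}}

```text
time_s: 21.72
eef_pos: [0.5733, -0.0681, 0.1193]
eef_rot: [0.164, 0.618, 0.743, 0.199]
wrist_force: [-5.1, -1.5, 6.4]
opening: 0.144
```

```bash
python3 - <<'E'
from cp import *
capst()
E
```

```text
h mm 30.578984216500107 up 0.7047448080378642 left 0.10501360904336234 jaw ang 0.051352315001607675 tilt 0.19976310378927217 F N/up/left [8.2, -1.4, -0.6] tq N -0.01 op 0.144 q [-0.51  0.07  2.09  0.56  0.65 -1.08] t 21.725
```

Request:
{"api": "drive_tool", "payload": {
  "deltas": [
    {"slide": [0,0,-0.08],"delta_rot": [0,0,0],"hand": 0.0},
    {"slide": [0,0,-0.2],"delta_rot": [0,0,0],"hand": 0.0},
    {"slide": [0,0,-0.3],"delta_rot": [0,0,0],"hand": 0.0},
    {"slide": [0,0,-0.4],"delta_rot": [0,0,0],"hand": 0.0},
    {"slide": [0,0,-0.4],"delta_rot": [0,0,0],"hand": 0.0}
  ]
}}

```text
time_s: 22.35
eef_pos: [0.539, -0.0744, 0.1796]
eef_rot: [0.164, 0.618, 0.743, 0.199]
wrist_force: [-0.4, -0.3, 0.1]
opening: 0.151
```

```bash
python3 - <<'E'
from cp import *
from bench import ctrl
capst()
c=ctrl.camera("side"); f=c["frame"][:,:,::-1]
cv2.imwrite("pics/13.png",cv2.resize(f[150:250,290:390],None,fx=6,fy=6,interpolation=2))
print(st()[0])
RD=frame(np.array([0,0,-1.]),np.array([np.cos(-.5),np.sin(-.5),0]))
plan(np.array([.49,-.12,.24]),RD,5)
E
```

```text
h mm 100.21622550380185 up 0.5862757708997163 left 0.08969045452542947 jaw ang 0.034034079679280724 tilt 0.216233698510792 F N/up/left [0.3, -0.3, -0.3] tq N 0.01 op 0.151 q [-0.57 -0.12  2.12  0.49  0.81 -1.03] t 22.35
[ 0.53952304 -0.07503955  0.18190321]
dist mm [-49.5 -45.   58.1] rot deg [ 28.8 -10.3  38.2] n>= 4.577031003143618
{"slide":[-0.141, -0.081, -0.315],"delta_rot":[0.032, -0.0114, 0.0425]}
{"slide":[-0.163, -0.092, -0.301],"delta_rot":[0.032, -0.0114, 0.0425]}
{"slide":[-0.186, -0.098, -0.285],"delta_rot":[0.032, -0.0114, 0.0425]}
{"slide":[-0.21, -0.099, -0.268],"delta_rot":[0.032, -0.0114, 0.0425]}
{"slide":[-0.232, -0.096, -0.25],"delta_rot":[0.032, -0.0114, 0.0425]}
```

View pics/13.png

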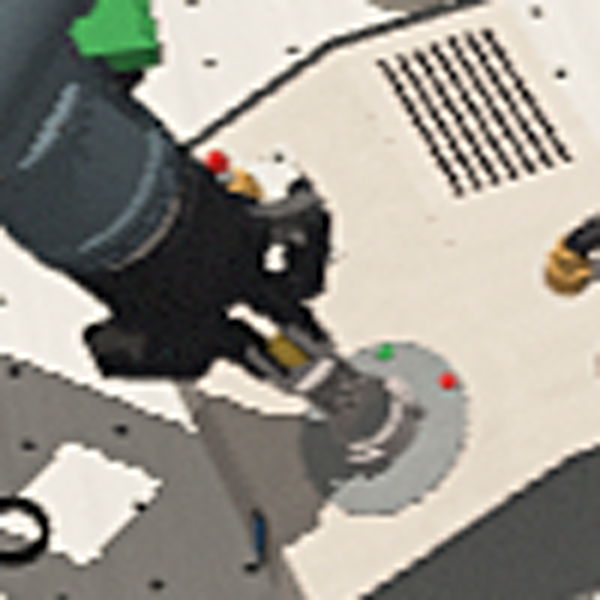

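The strainer hangs in the grip with its flange and basket clear of the mouth. Now over to the dish.

Request:
{"api": "drive_tool", "payload": {
  "deltas": [
    {"slide": [-0.14,-0.08,-0.45],"delta_rot": [0.032,-0.0114,0.0425],"hand": 0.0},
    {"slide": [-0.16,-0.09,-0.4],"delta_rot": [0.032,-0.0114,0.0425],"hand": 0.0},
    {"slide": [-0.185,-0.1,-0.285],"delta_rot": [0.032,-0.0114,0.0425],"hand": 0.0},
    {"slide": [-0.21,-0.1,-0.27],"delta_rot": [0.032,-0.0114,0.0425],"hand": 0.0},
    {"slide": [-0.23,-0.095,-0.25],"delta_rot": [0.032,-0.0114,0.0425],"hand": 0.0}
  ]
}}

```text
time_s: 23.02
eef_pos: [0.4857, -0.1195, 0.2466]
eef_rot: [-0.0, 0.859, 0.513, 0.001]
wrist_force: [0.3, 0.6, -1.4]
opening: 0.149
```

```bash
python3 - <<'E'
from cp import *
RD=frame(np.array([0,0,-1.]),np.array([np.cos(-.5),np.sin(-.5),0]))
print(st()[0]);plan(np.array([.4926,-.3125,.15]),RD,5)
E
```

```text
[ 0.48570454 -0.11954524  0.24659338]
dist mm [   6.9 -193.   -96.6] rot deg [ 0.1 -0.1  0.3] n>= 4.317840606340577
{"slide":[-0.667, 0.39, 0.385],"delta_rot":[0.0001, -0.0001, 0.0004]}
{"slide":[-0.667, 0.391, 0.386],"delta_rot":[0.0001, -0.0001, 0.0004]}
{"slide":[-0.666, 0.392, 0.386],"delta_rot":[0.0001, -0.0001, 0.0004]}
{"slide":[-0.665, 0.393, 0.386],"delta_rot":[0.0001, -0.0001, 0.0004]}
{"slide":[-0.665, 0.393, 0.386],"delta_rot":[0.0001, -0.0001, 0.0004]}
```

Request:
{"api": "drive_tool", "payload": {
  "deltas": [
    {"slide": [-0.665,0.39,0.35],"delta_rot": [0,0,0],"hand": 0.0},
    {"slide": [-0.665,0.39,0.35],"delta_rot": [0,0,0],"hand": 0.0},
    {"slide": [-0.665,0.39,0.35],"delta_rot": [0,0,0],"hand": 0.0},
    {"slide": [-0.665,0.39,0.35],"delta_rot": [0,0,0],"hand": 0.0},
    {"slide": [-0.665,0.39,0.35],"delta_rot": [0,0,0],"hand": 0.0}
  ]
}}

```text
time_s: 23.65
eef_pos: [0.4941, -0.3132, 0.1573]
eef_rot: [0.0, 0.858, 0.514, 0.003]
wrist_force: [0.6, 0.2, -0.3]
opening: 0.149
```

```bash
python3 - <<'E'
from cp import *
from bench import ctrl
RD=frame(np.array([0,0,-1.]),np.array([np.cos(-.5),np.sin(-.5),0]))
o=[]
for nm,u,v in(("side",290,250),("top",370,160)):
    c=ctrl.camera(nm); f=c["frame"][:,:,::-1]
    o.append(cv2.resize(f[v:v+100,u:u+100],None,fx=4,fy=4,interpolation=2))
cv2.imwrite("pics/14.png",np.hstack(o))
print(st()[0]);plan(np.array([.4926,-.3125,.060]),RD,5)
E
```

```text
[ 0.49278055 -0.31466914  0.15556819]
dist mm [ -0.2   2.2 -95.6] rot deg [ 0.  -0.2  0.4] n>= 1.9118594980217913
{"slide":[0.006, -0.005, 0.382],"delta_rot":[0.0, -0.0002, 0.0004]}
{"slide":[0.006, -0.005, 0.382],"delta_rot":[0.0, -0.0002, 0.0004]}
{"slide":[0.006, -0.005, 0.382],"delta_rot":[0.0, -0.0002, 0.0004]}
{"slide":[0.007, -0.005, 0.382],"delta_rot":[0.0, -0.0002, 0.0004]}
{"slide":[0.007, -0.005, 0.382],"delta_rot":[0.0, -0.0002, 0.0004]}
```

View pics/14.png

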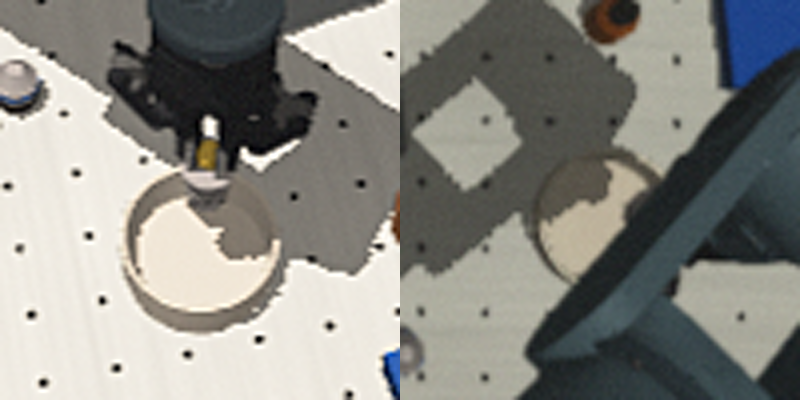

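Strainer is above the dish. Lowering.

Request:
{"api": "drive_tool", "payload": {
  "deltas": [
    {"slide": [0.01,-0.005,0.4],"delta_rot": [0,0,0],"hand": 0.0},
    {"slide": [0.01,-0.005,0.5],"delta_rot": [0,0,0],"hand": 0.0},
    {"slide": [0.01,-0.005,0.5],"delta_rot": [0,0,0],"hand": 0.0},
    {"slide": [0,0,0.4],"delta_rot": [0,0,0],"hand": 0.0},
    {"slide": [0,0,0.1],"delta_rot": [0,0,0],"hand": 0.0}
  ]
}}

```text
time_s: 24.38
eef_pos: [0.4939, -0.3091, 0.0616]
eef_rot: [-0.001, 0.857, 0.515, 0.002]
wrist_force: [0.6, 0.1, -0.5]
opening: 0.15
```

Request:
{"api": "drive_tool", "payload": {
  "deltas": [
    {"slide": [0,0,0.03],"delta_rot": [0,0,0],"hand": 0.0},
    {"slide": [0,0,0.02],"delta_rot": [0,0,0],"hand": 0.0},
    {"slide": [0,0,0],"delta_rot": [0,0,0],"hand": 0.0},
    {"slide": [0,0,0],"delta_rot": [0,0,0],"hand": 0.0},
    {"slide": [0,0,0],"delta_rot": [0,0,0],"hand": 0.0}
  ]
}}

```text
time_s: 25.0
eef_pos: [0.4946, -0.3102, 0.0607]
eef_rot: [0.001, 0.858, 0.514, 0.002]
wrist_force: [-0.2, -0.1, -0.6]
opening: 0.15
```

Request:
{"api": "drive_tool", "payload": {
  "deltas": [
    {"slide": [0,0,0.03],"delta_rot": [0,0,0],"hand": 0.0},
    {"slide": [0,0,0.03],"delta_rot": [0,0,0],"hand": 0.0},
    {"slide": [0,0,0.03],"delta_rot": [0,0,0],"hand": 0.0},
    {"slide": [0,0,0.03],"delta_rot": [0,0,0],"hand": 0.0},
    {"slide": [0,0,0],"delta_rot": [0,0,0],"hand": 0.0}
  ]
}}

```text
time_s: 25.62
eef_pos: [0.4945, -0.31, 0.0543]
eef_rot: [0.0, 0.857, 0.515, 0.002]
wrist_force: [-0.2, -0.1, 0.2]
opening: 0.149
```

Request:
{"api": "drive_tool", "payload": {
  "deltas": [
    {"slide": [0,0,0.02],"delta_rot": [0,0,0],"hand": 0.0},
    {"slide": [0,0,0.02],"delta_rot": [0,0,0],"hand": 0.0},
    {"slide": [0,0,0],"delta_rot": [0,0,0],"hand": 0.0},
    {"slide": [0,0,0],"delta_rot": [0,0,0],"hand": 0.0},
    {"slide": [0,0,0],"delta_rot": [0,0,0],"hand": 0.0}
  ]
}}

```text
time_s: 26.25
eef_pos: [0.4951, -0.3105, 0.054]
eef_rot: [0.001, 0.857, 0.515, 0.003]
wrist_force: [-2.1, 1.9, 9.3]
opening: 0.144
```

Contact at 9 N and at the expected height. I'll ease off a little and release.

Request:
{"api": "drive_tool", "payload": {
  "deltas": [
    {"slide": [0,0,-0.02],"delta_rot": [0,0,0],"hand": 0.0},
    {"slide": [0,0,0],"delta_rot": [0,0,0],"hand": 0.2},
    {"slide": [0,0,0],"delta_rot": [0,0,0],"hand": 0.35},
    {"slide": [0,0,0],"delta_rot": [0,0,0],"hand": 0.5},
    {"slide": [0,0,0],"delta_rot": [0,0,0],"hand": 0.6}
  ]
}}

```text
time_s: 26.88
eef_pos: [0.4945, -0.31, 0.0533]
eef_rot: [0.0, 0.858, 0.514, 0.002]
wrist_force: [0.1, -0.9, 0.7]
opening: 0.597
```

Request:
{"api": "drive_tool", "payload": {
  "deltas": [
    {"slide": [0,0,-0.2],"delta_rot": [0,0,0],"hand": 0.6},
    {"slide": [0,0,-0.4],"delta_rot": [0,0,0],"hand": 0.6},
    {"slide": [0,0,-0.8],"delta_rot": [0,0,0],"hand": 0.6},
    {"slide": [0,0,-1.0],"delta_rot": [0,0,0],"hand": 0.6},
    {"slide": [0,0,-0.6],"delta_rot": [0,0,0],"hand": 0.6}
  ]
}}

```text
time_s: 27.5
eef_pos: [0.495, -0.3113, 0.2084]
eef_rot: [0.003, 0.857, 0.515, 0.003]
wrist_force: [-0.4, -0.7, 0.0]
opening: 0.599
```

```bash
python3 - <<'E'
from cp import *
from bench import ctrl
for nm in("side","top"):
    c=ctrl.camera(nm); f=c["frame"][:,:,::-1]; np.savez(f"{nm}15.npz",**c)
    cv2.imwrite(f"pics/15{nm}.png",f)
f=np.load("side15.npz")["frame"][:,:,::-1]
cv2.imwrite("pics/15z.png",np.hstack([cv2.resize(f[v:v+100,u:u+100],None,fx=4,fy=4,interpolation=2) for u,v in((290,250),(250,110))]))
print(st()[0],st()[2]["wrist_force"])
E
```

```text
[ 0.49610003 -0.31230288  0.21001831] [-0.02569225 -0.31767292  0.38921312]
```

View pics/15z.png

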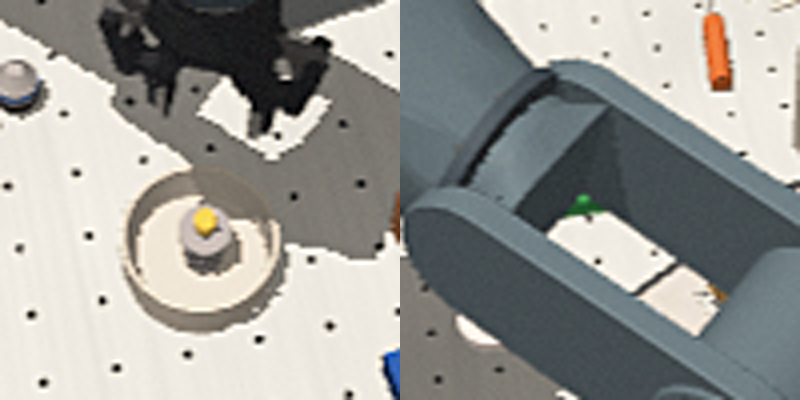

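View pics/15top.png

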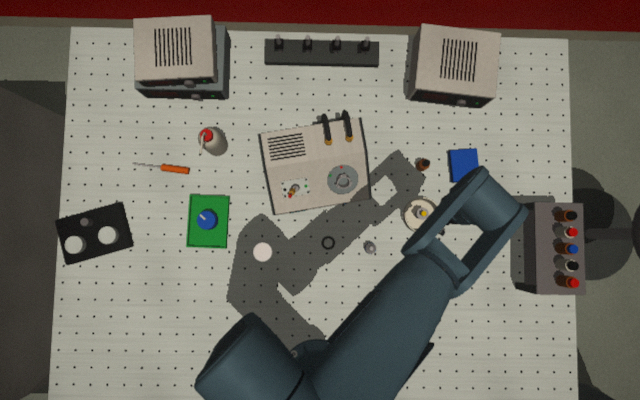

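The strainer stands upright mid-dish, the cap is in the tray at (207,219), the lever leans to the black dot at (293,190), and the bystanders are where they were. Handing in.

```bash
python3 -c "
from bench import ctrl
print(ctrl.hand_in())"
```

```text
the job is handed in; nothing more can be done
None
```

The strainer is out and the job was handed in at about 27.6 s of the 66 s allowed; the interface reports no verdict.

- **Pump switch:** I lifted the sleeve about 7.5 mm, swung the lever to its off stop and lowered the sleeve home. Pictures afterwards put the head and sleeve within about 1 px of where off and home should be.
- **Filler cap:** I pressed it in about 6 mm (18 N), turned it about 61° anticlockwise and lifted it about 56 mm along its axis. I released it only once it was on the tray floor (10.7 N). The last top picture shows it upright near the tray's centre.
- **Strainer:** I drew it out 70 mm along the neck's axis and released it once it touched the dish floor (9 N, at the expected height). The side picture shows it standing upright near the middle of the dish.
- **Everything else:** In the last top picture the bystanders, tray and dish show no visible shift, and the robot was clear of everything with no wrist force.

No check failed. The two cameras disagreed by 1.5 to 2.5 mm at first, in line with the stated calibration. The tool's readings swung by up to 5 mm just after fast moves, so I let it settle before gripping the strainer knob. In the last side picture the arm hides the tray and lever, so those two were checked from the top view only.

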